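# Set up the display easel and set out the mini canvases

## Robot

A 6-joint arm with a two-finger parallel gripper is mounted at the origin on the work surface. World frame = base frame: x ahead of the robot, y to its left, z up, the work surface at z = 0. Lengths are in m, angles in rad, forces in N, time in s.
With the tool pointing down it reaches from about 0.425 to 0.95 m from the base axis. Payload 14.7 kg.
Tool frame: the origin (TCP) lies midway between the tips of the shut fingers; the grasp point (between the pads) lies 19 mm behind it (robot.grip_point_offset is the distance from the TCP to the grasp point, in m); z points along the fingers, y is the line along which they close (so a half turn about z gives the same grasp; the last joint's range is limited). The gripper opens to 85 mm and grips with 20 to 120 N. Pads are 22 mm wide; open, the fingers measure 114 mm over their backs; the gripper's body (76 mm by 85 mm) begins 54 mm behind the grasp point. The pads swing forward as they close: fully open they stand 13 mm farther back than shut.
Start: joints at [-1.157, 0.48, 1.596, -0, 1.065, -0.047], TCP at [0.289, -0.582, 0.231] pointing down, gripper open.
Joint ranges: [-2.75, 2.75], [-0.82, 2.05], [0.23, 2.67], [-1.56, 4.7], [0.09, 2.69], [-2.92, 2.92]. Speed limits (rad/s): [1.89, 1.89, 2.39, 3.01, 3.01, 3.01].

## Interface

Orientations are given as a unit quaternion [x, y, z, w].
In Python, from rig import robot, optics gives the robot as it stands. The module is installed in compiled form; this text tells all that it offers.
- The arm moves only by the tool drive_tool, never from a script. Its argument "increments" is a list of rows, each an object of numbers: "tx", "ty", "tz": the shift along the tool's x, y, z each as a share of 0.02 m, from -1 to 1; "spin": the turn about the tool's z as a share of 5 degrees, from -1 to 1; "grip": the finger opening in mm, from 0 to 85.4. In form: [{"tx": .., "ty": .., "tz": .., "spin": .., "grip": ..}, ...]. A call has 1 to 20 rows; each row shifts and turns the commanded pose from where the row before left it, along the tool's axes as they then stand; what a row does not reach is not made up. A row lasts 1/10 s, in which the tool goes at most 50 mm and 8.59 degrees, less where a joint would pass 70% of its speed; a pose out of reach is approached as far as the arm can. A call with a number of a shift or a turn outside -1 to 1 is refused whole. A call with a gripper value outside its range is refused whole. The fingers move at their own pace and stop on an object; the grip force is fixed at half the most. Time passes only in rows, so rows that do not move let the fingers close. It gives the time, the measured TCP pose, the force, the opening and the grip force at its end, in the units of the state.
- robot.get_state(): the state, without advancing time (a new reading comes with each control period).
- optics.read_camera(name): name is "side" or "top"; returns the picture (400x640x3 uint8, blue, green, red); there is no depth.
- optics.camera_model(name): a dict with "K" (3x3 intrinsics, pixels), "origin" and "rotation" of the camera in the world. Camera axes: x right, y down, z forward; pixel columns grow to the right and rows downward; lengths in m; the calibration is good to about 2 mm. A picture is of the moment at which its call begins. camera_model takes no time and is no camera call.
- robot.job_done(): hands the job in; it is judged then, once.
The state is a dict: "clock": time; "joints": joint angles; "qvel": joint speeds; "joint_efforts": joint torques, N m; "ee_pos": TCP position; "orientation": TCP orientation; "wrist_force": force on the tool from outside, world axes, zero at the start; "ft_torque": the same for the moment, N m; "width": finger opening in m; "gripper_force": force on a finger pad.
Only numpy, scipy, OpenCV 4.12 (cv2) and the standard library are available. Lean on these libraries where they do the work, as an engineer would, in place of code of your own. Each camera call takes 0.05 s, during which the arm holds its last target. There are 200 camera calls.

## Task

Set up the small display easel: slide its carriage onto the dovetail rail from the rail's open end until it is fully home against the end stop, then tighten the red clamp knob clockwise all the way to its stop. Once it is clamped, put every mini canvas on the table side by side on the sloping board, lying flat with its short edge down against the ledge, painted face up, and do not knock over the cups and paint bottles.

Things in the scene. Friction and masses are not known exactly. Their poses are not given: they have to be found in the camera images.
- rail: Fixed rail: wooden base 84 x 190 x 8 mm, aluminium dovetail bar along its y axis, from the open end at y = -85 mm to a dark stop block (38 mm tall) that fills y = 75 to 85. Origin under the base's centre, on the table. The bar's flat top is 30 mm up and 44 mm wide; it narrows to 24 mm at 18 mm up. With the carriage home its origin is at x = 0, y = 39, z = 18 mm here, axes parallel
- rail_mouth (a point): middle of the rail's top at its open end (rail frame x = 0, y = -85, z = 30 mm)
- carriage: Loose aluminium easel carriage, 0.53 kg with board and knob, 72 mm long in y. Origin under its middle. A dovetail groove runs right through it along y, with 2.5 mm side play on the rail; mounted, its y points to the rail's stop and x to the handle side, away from the robot. The groove's ceiling is 12 mm above the origin and rests on the rail's top
- carriage_mid (a point): middle of the groove's ceiling, 12 mm above the carriage's origin: 12 mm up when the carriage stands on the table, 30 mm up on the rail
- handle (a point): Grip point of the carriage's upright wooden handle plate, 14 mm thick in x, 50 mm wide in y; fingers close along x. It lies at (38, 0, 88) mm from the carriage's origin, 16 mm below the handle's top. The sloping board's upper edge comes to 2 mm in front of the plate, 59 mm above the origin
- board: Sloping plywood board fixed to the carriage, tilted 0.28 rad. Origin on its upper face, middle of the ledge's inner side, at (-44, 0, 32) mm from the carriage's origin; x up the slope, y along the ledge, z out of the face. Face: x 0 to 72, y -140 to 140 mm; ledge 12 mm proud, 8 thick; a 6 mm high lip at the top. A seated canvas has its centre at x = 30, z = 8; four fit at y = -93, -31, 31, 93
- knob (a joint): red clamp knob on a lug at the carriage's front, upright axis; turned clockwise seen from above the value grows, 0 loose to 2.6 rad tight at its stop; friction 0.04 N m, starts at 0 to 0.4, stays where left
- knob_grip (a point): Grip point on the knob's axis, at (-92, 0, 42) mm from the carriage's origin; axes are the carriage's. The knob is a wing 42 mm long, 11 mm thick; its top is 8 mm above this point, the lug 22 mm below. At value 0 the wing lies along the carriage's x axis, at value q it is turned q clockwise; white mark at its +x end at 0
- canvas1_mid (a point): centre of a mini canvas: a white block 60 x 40 x 16 mm (x, y, z) with a blue painted face up, 50 g. Its x axis runs along the 60 mm side, z out of the painted face, and the picture's foot is towards -x (either way up is fine). None if it is absent in this run
- canvas2_mid (a point): centre of a mini canvas: a white block 60 x 40 x 16 mm (x, y, z) with a red painted face up, 50 g. Its x axis runs along the 60 mm side, z out of the painted face, and the picture's foot is towards -x (either way up is fine). None if it is absent in this run
- canvas3_mid (a point): centre of a mini canvas: a white block 60 x 40 x 16 mm (x, y, z) with a green painted face up, 50 g. Its x axis runs along the 60 mm side, z out of the painted face, and the picture's foot is towards -x (either way up is fine). None if it is absent in this run
- canvas4_mid (a point): centre of a mini canvas: a white block 60 x 40 x 16 mm (x, y, z) with a orange painted face up, 50 g. Its x axis runs along the 60 mm side, z out of the painted face, and the picture's foot is towards -x (either way up is fine). None if it is absent in this run
- canvas1: canvas1; origin under its centre, 8 mm below canvas1_mid
- canvas2: canvas2; origin under its centre, 8 mm below canvas2_mid
- canvas3: canvas3; origin under its centre, 8 mm below canvas3_mid
- canvas4: canvas4; origin under its centre, 8 mm below canvas4_mid
- cup1: terracotta cup, 72 mm across, 85 mm tall, bystander
- cup2: terracotta cup, 72 mm across, 85 mm tall, bystander
- paint_yellow_b: yellow paint bottle, 68 mm across, 160 mm tall, bystander
- paint_red_b: red paint bottle, 60 mm across, 140 mm tall, bystander
- paint_blue_b: blue paint jar, 68 mm across, 130 mm tall, bystander
There are look-alikes about, which are no part of the job. What is shaped like the canvas3 but turquoise is not meant. Leave any turquoise look-alike of the canvas2 alone.

How it is judged:
On the way, in this order (a step that is already met when the one before it is completed fails the run):
1. the carriage is on the rail, fully home against the stop (y of carriage_mid in the frame of rail between 0.033 and 0.043 m and x of carriage_mid in the frame of rail between -0.005 and 0.005 m and z of carriage_mid in the frame of rail between 0.027 and 0.035 m and angle between the y axis of carriage_mid and the y axis of rail, either way round below 0.08 rad), for 0.3 s.
2. the clamp knob is tight with the carriage still home (all of step 1 and value of joint knob above 2.25 rad), for 0.3 s.
3. every canvas lies on the sloping board against its ledge (all of step 2 and x of canvas1_mid in the frame of board between 0.024 and 0.042 m and y of canvas1_mid in the frame of board between -0.125 and 0.125 m and z of canvas1_mid in the frame of board between 0.005 and 0.0115 m and angle between the z axis of each of canvas1_mid, canvas2_mid, canvas3_mid, canvas4_mid and the z axis of board, either way round below 0.12 rad and angle between the x axis of each of canvas1_mid, canvas2_mid, canvas3_mid, canvas4_mid and the x axis of board, either way round below 0.26 rad and angle between each of canvas1_mid, canvas2_mid, canvas3_mid, canvas4_mid's own z axis and vertical below 0.6 rad and x of canvas2_mid in the frame of board between 0.024 and 0.042 m and y of canvas2_mid in the frame of board between -0.125 and 0.125 m and z of canvas2_mid in the frame of board between 0.005 and 0.0115 m and x of canvas3_mid in the frame of board between 0.024 and 0.042 m and y of canvas3_mid in the frame of board between -0.125 and 0.125 m and z of canvas3_mid in the frame of board between 0.005 and 0.0115 m and x of canvas4_mid in the frame of board between 0.024 and 0.042 m and y of canvas4_mid in the frame of board between -0.125 and 0.125 m and z of canvas4_mid in the frame of board between 0.005 and 0.0115 m), for 0.3 s.
At the end, for the whole second after the job is handed in: Carriage on the rail within 6 mm of the stop, square to it and down on it; knob beyond 2.25 rad; every canvas that is present lies flat on the board (7 deg), its lower short edge within 12 mm of the ledge, straight to 15 deg, centre within 125 mm of the board's middle; all at rest (all of step 3 and linear speed of each of canvas1, canvas2, canvas3, canvas4, carriage below 0.02 m/s); the robot touches nothing.
It fails at once if a canvas is put on the board before the knob is tight (value of joint knob below 2.2 rad and ((x of canvas1_mid in the frame of board between 0.024 and 0.042 m and y of canvas1_mid in the frame of board between -0.125 and 0.125 m and z of canvas1_mid in the frame of board between 0.005 and 0.0115 m and angle between the z axis of canvas1_mid and the z axis of board, either way round below 0.12 rad and angle between the x axis of canvas1_mid and the x axis of board, either way round below 0.26 rad and angle between canvas1_mid's own z axis and vertical below 0.6 rad) or (x of canvas2_mid in the frame of board between 0.024 and 0.042 m and y of canvas2_mid in the frame of board between -0.125 and 0.125 m and z of canvas2_mid in the frame of board between 0.005 and 0.0115 m and angle between the z axis of canvas2_mid and the z axis of board, either way round below 0.12 rad and angle between the x axis of canvas2_mid and the x axis of board, either way round below 0.26 rad and angle between canvas2_mid's own z axis and vertical below 0.6 rad) or (x of canvas3_mid in the frame of board between 0.024 and 0.042 m and y of canvas3_mid in the frame of board between -0.125 and 0.125 m and z of canvas3_mid in the frame of board between 0.005 and 0.0115 m and angle between the z axis of canvas3_mid and the z axis of board, either way round below 0.12 rad and angle between the x axis of canvas3_mid and the x axis of board, either way round below 0.26 rad and angle between canvas3_mid's own z axis and vertical below 0.6 rad) or (x of canvas4_mid in the frame of board between 0.024 and 0.042 m and y of canvas4_mid in the frame of board between -0.125 and 0.125 m and z of canvas4_mid in the frame of board between 0.005 and 0.0115 m and angle between the z axis of canvas4_mid and the z axis of board, either way round below 0.12 rad and angle between the x axis of canvas4_mid and the x axis of board, either way round below 0.26 rad and angle between canvas4_mid's own z axis and vertical below 0.6 rad))).
It fails at once if a cup or paint bottle is knocked over (angle between any of cup1, cup2, paint_yellow_b, paint_red_b, paint_blue_b's own z axis and vertical above 0.6 rad).
Of canvas1, canvas2, canvas3, canvas4 only 2 to 4 are there at a start; the rules pass over those that are not, and their reading is None.
At some moment in a run one of canvas1, canvas2, canvas3, canvas4 may be knocked a few centimetres aside while the robot is not near it.
It also fails if it takes over 210 s, if anything falls off the work surface, if the arm or the gripper's body presses on something with over 40 N, if the wrist force passes 120 N, or if a joint passes its speed limit or range.

## Working session

There is one attempt and no reset: what is moved stays moved. The work goes in short steps, Python scripts to look and compute and a tool call to move; the robot and the scene stay as the last step left them, time stands still between calls to the robot, and variables do not carry over. Pictures are saved under pics/ and viewed, at most 14 in all, crops included, and the job is handed in when it is done.

Besides the shell and the picture viewer there is one more tool, called after ">>>" by a JSON object that holds its "method" and its "body". drive_tool: Moves the arm, as the interface text tells. Shift numbers are shares of 0.02 m and turn numbers shares of 5 degrees, none past 1 either way. Its arguments: {"type":"object","properties":{"increments":{"type":"array"}},"required":["increments"]}

```bash
mkdir -p pics; python3 - <<'E'
from rig import robot, optics
import cv2
for n in ("top","side"):
    cv2.imwrite(f"pics/{n}0.png",optics.read_camera(n)); m=optics.camera_model(n); print(n,m)
print(robot.get_state())
E
```

```text
top {'K': array([[370.31908177,   0.        , 317.14909613],
       [  0.        , 370.31908177, 200.3979903 ],
       [  0.        ,   0.        ,   1.        ]]), 'origin': array([0.44930576, 0.01096511, 1.10467169]), 'rotation': array([-0.70130052,  0.71077072, -0.02679002,  0.04759056])}
side {'K': array([[414.69633555,   0.        , 320.25384007],
       [  0.        , 414.69633555, 197.24156404],
       [  0.        ,   0.        ,   1.        ]]), 'origin': array([0.23181588, 0.75253654, 0.94976512]), 'rotation': array([-0.20848273,  0.90377723, -0.36529404,  0.0792587 ])}
{'clock': 0.1, 'joints': array([-1.15660458e+00,  4.80790321e-01,  1.59680038e+00, -1.07899614e-05,
        1.06513219e+00, -4.66179694e-02]), 'qvel': array([-0.00137495, -0.00040817, -0.00247693,  0.00082336, -0.00065751,
       -0.00038078]), 'joint_efforts': array([ 1.22396970e-03, -9.52251363e+01, -4.31040609e+01, -2.11450656e-04,
        5.33985818e-03,  3.66444488e-05]), 'ee_pos': array([ 0.28889102, -0.58185208,  0.23072673]), 'orientation': array([ 9.73573264e-01,  2.28374211e-01, -1.07916964e-04, -5.54741176e-04]), 'wrist_force': array([-0.15175937, -0.10386397, -0.33475749]), 'ft_torque': array([-0.02886878, -0.00502646, -0.00697019]), 'gripper_force': 0.0, 'width': 0.08515972947833304}
```

View pics/top0.png

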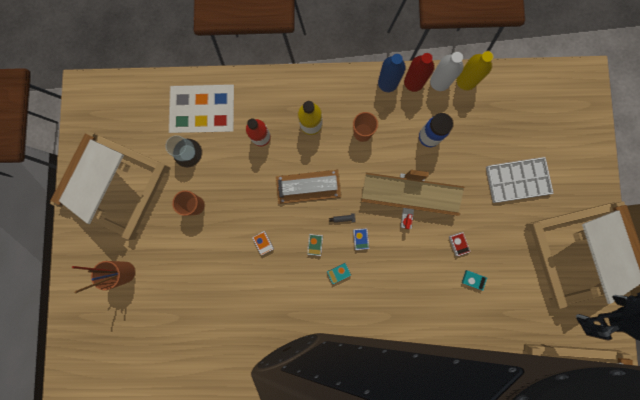

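View pics/side0.png

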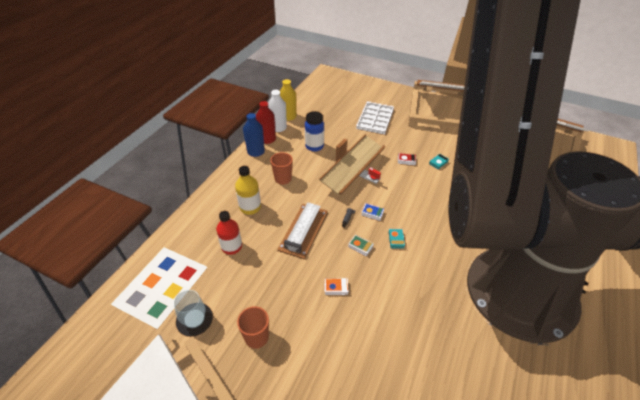

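Top view: the loose carriage with its board is at (412,193), its red knob at (407,219) and its handle near (415,174). The rail is at (309,187). Candidate blocks are orange (263,243), green (315,245), blue (361,239) and red (460,244). The turquoise decoys at (339,273) and (474,281) are to be left alone. All four canvases are present. I'll check the choice in a close crop.

```bash
cat > h.py <<'E'
import numpy as np, cv2
from scipy.spatial.transform import Rotation as R
from rig import robot, optics
CAM={n:optics.camera_model(n) for n in("top","side")}
def ray(n,p):
    m=CAM[n]; d=np.linalg.inv(m["K"])@[p[0],p[1],1.]; return m["origin"],R.from_quat(m["rotation"]).apply(d)
def plane(n,p,z):
    o,d=ray(n,p); return o+d*(z-o[2])/d[2]
def proj(n,P):
    m=CAM[n]; c=R.from_quat(m["rotation"]).inv().apply(np.asarray(P,float)-m["origin"]); q=m["K"]@c.T if c.ndim==1 else (m["K"]@c.T); return (q[:2]/q[2]).T
def tri(pt,ps):
    o1,d1=ray("top",pt);o2,d2=ray("side",ps)
    s=np.linalg.lstsq(np.c_[d1,-d2],o2-o1,rcond=None)[0]; a=o1+d1*s[0]; b=o2+d2*s[1]; return (a+b)/2,np.linalg.norm(a-b)
def tool():
    s=robot.get_state(); X=R.from_quat(s["orientation"]).as_matrix()[:,0]; return s["ee_pos"],np.arctan2(X[1],X[0]),s
E
python3 - <<'E'
import cv2
t=cv2.imread("pics/top0.png");s=cv2.imread("pics/side0.png")
cv2.imwrite("pics/ct.png",cv2.resize(t[150:300,250:490],None,fx=3.33,fy=3.33,interpolation=cv2.INTER_CUBIC))
cv2.imwrite("pics/cs.png",cv2.resize(s[120:300,270:450],None,fx=3.33,fy=3.33,interpolation=cv2.INTER_CUBIC))
E
```

```text
(no output)
```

View pics/ct.png

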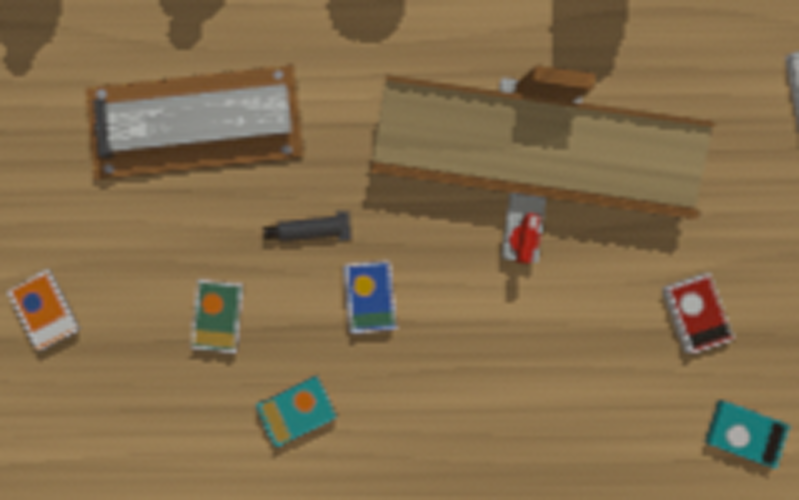

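View pics/cs.png

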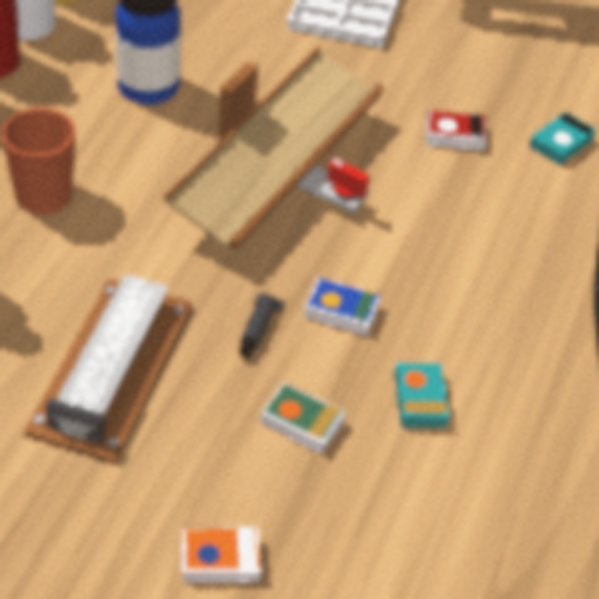

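The crops confirm the picks:
- Top crop: the rail's dark stop is at its left end (100,128), so the open end is on the right (291,110). The handle top is at (560,82), the knob at (525,237), and the canvases are on white blocks.
- Side crop: the turquoise decoys are at (422,395) and (562,137). The dark tube at (262,325) is clutter.

```bash
cat > m1.py <<'E'
from h import *
T=lambda u,v:(250+u/3.33-.35,150+v/3.33-.35); S=lambda u,v:(270+u/3.33-.35,120+v/3.33-.35)
P={}
for k,a,b in [("upL",(388,77),(167,197)),("upR",(713,124),(318,50)),("loR",(695,215),(382,88)),("loL",(370,170),(234,243)),
 ("baseUL",(88,90),(27,430)),("baseUR",(293,66),(115,282)),("baseLR",(301,158),(190,302)),("baseLL",(97,185),(122,462)),
 ("barOU",(290,85),(130,278)),("barOL",(292,135),(167,285)),("handL",(533,66),(221,92)),("handR",(596,72),(254,67))]:
    p,e=tri(T(*a),S(*b)); P[k]=p; print(k,p.round(4),round(e,4))
for a,b in [("upR","upL"),("loR","loL"),("baseUR","baseUL"),("baseLR","baseLL"),("handR","handL")]:
    d=P[b]-P[a]; print(a,b,"len",np.linalg.norm(d).round(4),"yaw of y",(np.arctan2(d[1],d[0])-np.pi/2).round(4))
for z,c in((.008,[(88,90),(293,66),(301,158),(97,185)]),(.03,[(290,85),(292,135)])):
    q=np.array([plane("top",T(*p),z) for p in c]); print(z,q.round(4).tolist(),q.mean(0))
top=cv2.imread("pics/top0.png");side=cv2.imread("pics/side0.png")
# canvases: bright white edge + colour: minAreaRect of non-wood patch
def rects(im,boxes):
    hsv=cv2.cvtColor(im,cv2.COLOR_BGR2HSV); out={}
    for k,(u,v) in boxes.items():
        w=22; c=im[v-w:v+w,u-w:u+w].astype(np.uint8); h=hsv[v-w:v+w,u-w:u+w]
        wood=(h[...,0]>8)&(h[...,0]<24)&(h[...,1]>60)&(h[...,1]<175)
        m=(~wood&(h[...,2]>70)).astype(np.uint8)
        m=cv2.morphologyEx(m,cv2.MORPH_CLOSE,np.ones((5,5)));m=cv2.morphologyEx(m,cv2.MORPH_OPEN,np.ones((3,3)))
        cs,_=cv2.findContours(m,cv2.RETR_EXTERNAL,cv2.CHAIN_APPROX_NONE)
        cs=max(cs,key=cv2.contourArea); r=cv2.minAreaRect(cs); out[k]=cv2.boxPoints(r)+[u-w,v-w]
    return out
if __name__=="__main__":
  for k,b in rects(top,dict(orange=(263,243),green=(315,245),blue=(361,239),red=(460,244))).items():
    q=np.array([plane("top",p,.014) for p in b]); e=[q[1]-q[0],q[2]-q[1]]; l=[np.linalg.norm(x) for x in e]; d=e[int(np.argmax(l))]
    print(k,q.mean(0).round(4),np.round(l,4),"long axis",(np.degrees(np.arctan2(d[1],d[0]))%180).round(1))
E
python3 m1.py
```

```text
upL [ 0.6374 -0.1007  0.0517] 0.0021
upR [ 0.5926 -0.3759  0.0505] 0.0014
loR [ 0.5151 -0.3615  0.0376] 0.0031
loL [ 0.5593 -0.084   0.04  ] 0.0
baseUL [0.6391 0.1656 0.006 ] 0.0007
baseUR [ 0.6553 -0.0212  0.0031] 0.0071
baseLR [ 0.575  -0.0254  0.0089] 0.0018
baseLL [0.5528 0.1578 0.0034] 0.0007
barOU [ 0.636  -0.0174  0.0209] 0.0046
barOL [ 0.5937 -0.0169  0.0309] 0.0034
handL [ 0.636  -0.2156  0.0953] 0.0036
handR [ 0.6273 -0.2686  0.0924] 0.0104
upR upL len 0.2788 yaw of y -0.1616
loR loL len 0.2809 yaw of y -0.1581
baseUR baseUL len 0.1875 yaw of y 0.0867
baseLR baseLL len 0.1846 yaw of y 0.1207
handR handL len 0.0537 yaw of y -0.1623
0.008 [[0.639, 0.1654, 0.008], [0.6578, -0.02, 0.008], [0.5743, -0.0257, 0.008], [0.5527, 0.1573, 0.008]] [0.60594174 0.06925552 0.008     ]
0.03 [[0.6367, -0.0164, 0.03], [0.5922, -0.0174, 0.03]] [ 0.61442257 -0.01694006  0.03      ]
orange [0.4425 0.2053 0.014 ] [0.0421 0.0593] long axis 26.7
green [0.435  0.0513 0.014 ] [0.0602 0.0415] long axis 173.7
blue [ 0.4501 -0.0833  0.014 ] [0.0422 0.0618] long axis 4.2
red [ 0.4328 -0.3667  0.014 ] [0.0436 0.0621] long axis 17.7
```

>>> {"method": "drive_tool", "body": {"increments": [{"spin": -0.99}, {"spin": -0.99}, {"spin": -0.99}, {"spin": -0.99}, {"spin": -0.99}, {"spin": -0.99}, {"spin": -0.99}, {"spin": -0.99}, {"spin": -0.99}, {"spin": -0.99}, {"spin": -0.99}]}}

```text
validation failed for argument at $.in...
```

>>> {"method": "drive_tool", "body": {"increments": [{"tx": 0.98, "ty": 0.69}, {"tx": 0.98, "ty": 0.69}, {"tx": 0.98, "ty": 0.69}, {"tx": 0.98, "ty": 0.69}, {"tx": 0.98, "ty": 0.69}, {"tx": 0.98, "ty": 0.69}, {"tx": 0.98, "ty": 0.69}, {"tx": 0.98, "ty": 0.69}, {"tx": 0.98, "ty": 0.69}, {"tx": 0.98, "ty": 0.69}, {"tx": 0.98, "ty": 0.69}, {"tx": 0.98, "ty": 0.69}, {"tx": 0.98, "ty": 0.69}, {"tx": 0.98, "ty": 0.69}, {"tx": 0.98, "ty": 0.69}, {"tx": 0.98, "ty": 0.69}, {"tx": 0.98, "ty": 0.69}, {"tx": 0.98, "ty": 0.69}, {"tx": 0.98, "ty": 0.69}, {"tx": 0.98, "ty": 0.69}]}}

```text
validation failed for argument at $.in...
```

```bash
python3 - <<'E'
from h import *
top=cv2.imread("pics/top0.png"); hsv=cv2.cvtColor(top,cv2.COLOR_BGR2HSV)
def fit(m,z,box,name):
    x0,y0,x1,y1=box; k=np.zeros(m.shape,np.uint8); k[y0:y1,x0:x1]=m[y0:y1,x0:x1]
    k=cv2.morphologyEx(k.astype(np.uint8),cv2.MORPH_CLOSE,np.ones((5,5)))
    c=max(cv2.findContours(k,cv2.RETR_EXTERNAL,cv2.CHAIN_APPROX_NONE)[0],key=cv2.contourArea)
    q=np.array([plane("top",p,z)[:2] for p in cv2.boxPoints(cv2.minAreaRect(c))])
    e=[q[1]-q[0],q[2]-q[1]]; l=[np.linalg.norm(v) for v in e]; d=e[int(np.argmax(l))]; d=d*np.sign(d[1])
    print(name,q.mean(0).round(4),np.round(l,4),"yaw",(np.arctan2(d[1],d[0])-np.pi/2).round(4))
print(hsv[187,[275,279,285,300,310,330,338,345]].tolist(), hsv[200,[300,310,320,345]].tolist())
fit((hsv[...,1]<60)&(hsv[...,2]>90),.03,(272,165,345,210),"bar")
fit(((hsv[...,1]>125)&(hsv[...,2]<150))|(hsv[...,1]<60),.008,(272,165,345,210),"base")
p,phi,s=tool(); print(p,phi,s["joints"].round(3),s["wrist_force"])
t2=optics.read_camera("top"); s2=optics.read_camera("side")
cv2.imwrite("pics/both1.png",np.hstack([cv2.resize(t2[140:270,340:490],None,fx=2.6,fy=2.6),cv2.resize(s2[90:220,290:440],None,fx=2.6,fy=2.6)]))
print(proj("top",[[.626,-.2395,.104],[.626,-.2395,.088]]),proj("side",[[.626,-.2395,.104]]))
E
```

```text
[[18, 113, 144], [30, 8, 64], [40, 5, 148], [23, 7, 142], [38, 7, 145], [45, 7, 146], [15, 150, 112], [18, 117, 133]] [[15, 158, 108], [15, 139, 86], [18, 119, 101], [17, 115, 137]]
bar [0.6063 0.0678] [0.1666 0.0716] yaw 0.0949
base [0.6078 0.0701] [0.1927 0.0867] yaw 0.0928
[ 0.28889102 -0.58185208  0.23072673] 0.4608149227287962 [-1.157  0.481  1.597 -0.     1.065 -0.047] [-0.15175937 -0.10386397 -0.33475749]
[[419.59764519 172.96454041]
 [418.17771804 173.99922419]] [[341.37573641 141.76188934]]
```

View pics/both1.png

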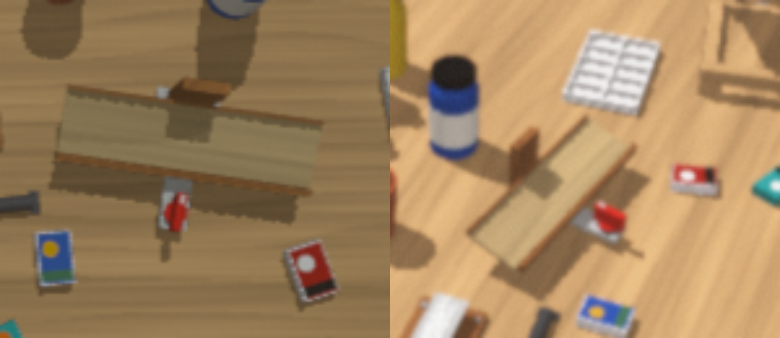

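The drive call was refused, probably because every row needs all five fields, and the picture shows the scene unchanged (handle top at (200,90), knob at (176,212)). I'll resend with full rows.

>>> {"method": "drive_tool", "body": {"increments": [{"tx": 0, "ty": 0, "tz": 0, "spin": -0.99, "grip": 85}, {"tx": 0, "ty": 0, "tz": 0, "spin": -0.99, "grip": 85}, {"tx": 0, "ty": 0, "tz": 0, "spin": -0.99, "grip": 85}, {"tx": 0, "ty": 0, "tz": 0, "spin": -0.99, "grip": 85}, {"tx": 0, "ty": 0, "tz": 0, "spin": -0.99, "grip": 85}, {"tx": 0, "ty": 0, "tz": 0, "spin": -0.99, "grip": 85}, {"tx": 0, "ty": 0, "tz": 0, "spin": -0.99, "grip": 85}, {"tx": 0, "ty": 0, "tz": 0, "spin": -0.99, "grip": 85}, {"tx": 0, "ty": 0, "tz": 0, "spin": -0.99, "grip": 85}, {"tx": 0, "ty": 0, "tz": 0, "spin": -0.99, "grip": 85}, {"tx": 0, "ty": 0, "tz": 0, "spin": -0.99, "grip": 85}]}}

```text
clock: 1.3
ee_pos: [0.289, -0.582, 0.2311]
orientation: [0.76, 0.65, 0.0, -0.0]
wrist_force: [0.3, 0.3, 0.1]
width: 0.0847
gripper_force: 0.0
```

```bash
python3 - <<'E'
from h import *
p,phi,s=tool(); print(p,phi,s["joints"].round(3))
E
```

```text
[ 0.28901741 -0.58204875  0.23110456] 1.414747317149322 [-1.157  0.48   1.596 -0.     1.065 -1.   ]
```

>>> {"method": "drive_tool", "body": {"increments": [{"tx": 0.98, "ty": 0.695, "tz": 0, "spin": 0, "grip": 85}, {"tx": 0.98, "ty": 0.695, "tz": 0, "spin": 0, "grip": 85}, {"tx": 0.98, "ty": 0.695, "tz": 0, "spin": 0, "grip": 85}, {"tx": 0.98, "ty": 0.695, "tz": 0, "spin": 0, "grip": 85}, {"tx": 0.98, "ty": 0.695, "tz": 0, "spin": 0, "grip": 85}, {"tx": 0.98, "ty": 0.695, "tz": 0, "spin": 0, "grip": 85}, {"tx": 0.98, "ty": 0.695, "tz": 0, "spin": 0, "grip": 85}, {"tx": 0.98, "ty": 0.695, "tz": 0, "spin": 0, "grip": 85}, {"tx": 0.98, "ty": 0.695, "tz": 0, "spin": 0, "grip": 85}, {"tx": 0.98, "ty": 0.695, "tz": 0, "spin": 0, "grip": 85}, {"tx": 0.98, "ty": 0.695, "tz": 0, "spin": 0, "grip": 85}, {"tx": 0.98, "ty": 0.695, "tz": 0, "spin": 0, "grip": 85}, {"tx": 0.98, "ty": 0.695, "tz": 0, "spin": 0, "grip": 85}, {"tx": 0.98, "ty": 0.695, "tz": 0, "spin": 0, "grip": 85}, {"tx": 0.98, "ty": 0.695, "tz": 0, "spin": 0, "grip": 85}, {"tx": 0.98, "ty": 0.695, "tz": 0, "spin": 0, "grip": 85}, {"tx": 0.98, "ty": 0.695, "tz": 0, "spin": 0, "grip": 85}, {"tx": 0.98, "ty": 0.695, "tz": 0, "spin": 0, "grip": 85}, {"tx": 0.98, "ty": 0.695, "tz": 0, "spin": 0, "grip": 85}, {"tx": 0.98, "ty": 0.695, "tz": 0, "spin": 0, "grip": 85}]}}

```text
clock: 3.3
ee_pos: [0.6264, -0.2385, 0.2311]
orientation: [0.761, 0.648, -0.0, -0.0]
wrist_force: [-0.2, 0.1, 0.4]
width: 0.0849
gripper_force: 0.0
```

```bash
python3 - <<'E'
from h import *
p,phi,s=tool(); print(p,phi,s["joints"].round(3))
s2=optics.read_camera("side");t2=optics.read_camera("top")
cv2.imwrite("pics/b2.png",np.hstack([cv2.resize(t2[100:250,340:490],None,fx=2.6,fy=2.6),cv2.resize(s2[60:210,270:420],None,fx=2.6,fy=2.6)]))
E
```

```text
[ 0.62636471 -0.23853493  0.23111199] 1.4111838298883839 [-0.409  0.509  1.546  0.     1.087 -0.249]
```

View pics/b2.png

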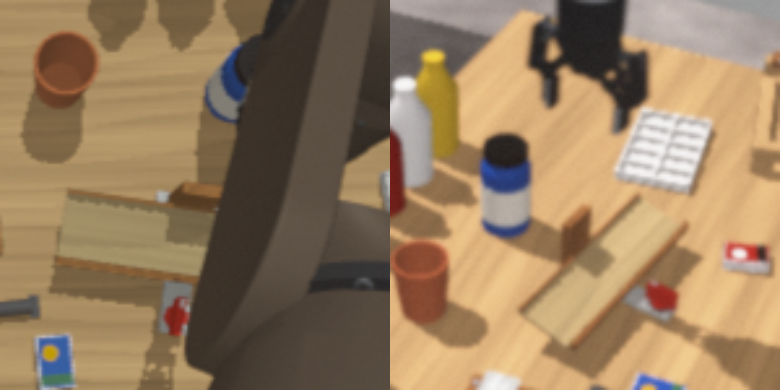

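The side view shows the open fingers straight above the handle plate (575,235), and the jar is well clear. Next I'll descend and grip.

>>> {"method": "drive_tool", "body": {"increments": [{"tx": 0, "ty": 0, "tz": 1, "spin": 0, "grip": 85}, {"tx": 0, "ty": 0, "tz": 1, "spin": 0, "grip": 85}, {"tx": 0, "ty": 0, "tz": 1, "spin": 0, "grip": 85}, {"tx": 0, "ty": 0, "tz": 1, "spin": 0, "grip": 85}, {"tx": 0, "ty": 0, "tz": 1, "spin": 0, "grip": 85}, {"tx": 0, "ty": 0, "tz": 1, "spin": 0, "grip": 60}, {"tx": 0, "ty": 0, "tz": 1, "spin": 0, "grip": 60}, {"tx": 0, "ty": 0, "tz": 0.5, "spin": 0, "grip": 50}, {"tx": 0, "ty": 0, "tz": 0.4, "spin": 0, "grip": 40}, {"tx": 0, "ty": 0, "tz": 0, "spin": 0, "grip": 30}, {"tx": 0, "ty": 0, "tz": 0, "spin": 0, "grip": 25}, {"tx": 0, "ty": 0, "tz": 0, "spin": 0, "grip": 20}, {"tx": 0, "ty": 0, "tz": 0, "spin": 0, "grip": 18}, {"tx": 0, "ty": 0, "tz": 0, "spin": 0, "grip": 10}, {"tx": 0, "ty": 0, "tz": 0, "spin": 0, "grip": 0}, {"tx": 0, "ty": 0, "tz": 0, "spin": 0, "grip": 0}, {"tx": 0, "ty": 0, "tz": 0, "spin": 0, "grip": 0}, {"tx": 0, "ty": 0, "tz": 0, "spin": 0, "grip": 0}]}}

```text
clock: 5.2
ee_pos: [0.6262, -0.2395, 0.0741]
orientation: [0.761, 0.648, 0.0, 0.0]
wrist_force: [-1.4, -0.0, 5.7]
width: 0.013
gripper_force: 59.2
```

Gripped: width is 13 mm and force 59 N. I'll lift 60 mm and refine the rail's pose with line fits.

>>> {"method": "drive_tool", "body": {"increments": [{"tx": 0, "ty": 0, "tz": -0.25, "spin": 0, "grip": 0}, {"tx": 0, "ty": 0, "tz": -0.5, "spin": 0, "grip": 0}, {"tx": 0, "ty": 0, "tz": -0.75, "spin": 0, "grip": 0}, {"tx": 0, "ty": 0, "tz": -0.75, "spin": 0, "grip": 0}, {"tx": 0, "ty": 0, "tz": -0.5, "spin": 0, "grip": 0}, {"tx": 0, "ty": 0, "tz": -0.25, "spin": 0, "grip": 0}, {"tx": 0, "ty": 0, "tz": 0, "spin": 0, "grip": 0}]}}

```text
clock: 5.9
ee_pos: [0.6262, -0.2395, 0.1344]
orientation: [0.761, 0.648, 0.0, 0.001]
wrist_force: [0.0, 0.6, -5.0]
width: 0.0131
gripper_force: 58.7
```

```bash
python3 - <<'E'
from h import *
top=cv2.imread("pics/top0.png").astype(float); hsv=cv2.cvtColor(top.astype(np.uint8),cv2.COLOR_BGR2HSV)
g=255-hsv[...,1].astype(float)   # low saturation = metal
U,L=[],[]
for c in range(287,332):
    col=g[165:212,c]; th=(255-80)
    on=np.where(col>th)[0]
    on=on[np.abs(on-np.median(on))<9]
    a,b=on[0],on[-1]
    f=lambda i,j:i+(th-col[i])/(col[j]-col[i])*(j-i)
    U.append((c,165+f(a-1,a)));L.append((c,165+f(b,b+1)))
def line(P):
    w=np.array([plane("top",p,.03)[:2] for p in P]); 
    for _ in range(4):
        k=np.polyfit(w[:,1],w[:,0],1); r=w[:,0]-np.polyval(k,w[:,1]); w=w[np.abs(r)<max(1.5*r.std(),3e-4)]
    return k,len(w),r.std()
for P in(U,L):
    k,n,s=line(P); print("x at y=.0678:",np.polyval(k,.0678).round(4),"yaw",-np.arctan(k[0]).round(4),n,s.round(5))
p,phi,s=tool(); print(p,phi,s["wrist_force"],s["ft_torque"])
s2=optics.read_camera("side");t2=optics.read_camera("top")
cv2.imwrite("pics/b3.png",np.hstack([cv2.resize(t2[100:250,270:420],None,fx=2.6,fy=2.6),cv2.resize(s2[60:260,260:400],None,fx=2.6,fy=2.6)[:390]]))
E
```

```text
x at y=.0678: 0.6309 yaw 0.0916 41 0.00012
x at y=.0678: 0.5865 yaw 0.0921 45 0.00014
[ 0.62623953 -0.23953184  0.1343663 ] 1.4111379755157336 [ 0.0279468   0.57248938 -4.99061983] [-0.00392401 -0.19441626 -0.00272156]
```

View pics/b3.png

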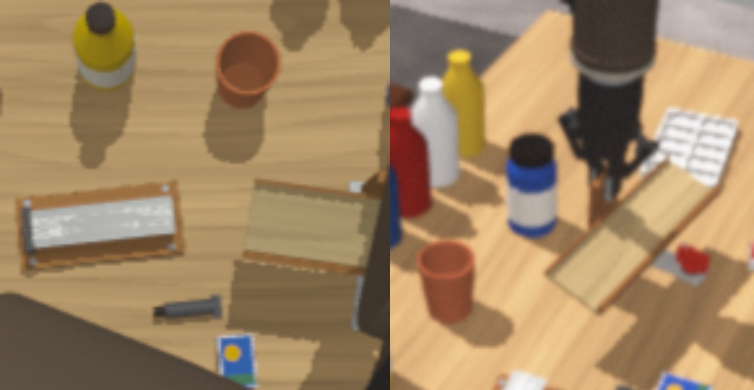

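The image confirms the carriage is lifted and level (weight about 5 N). The line fits put the rail's yaw at 0.092 rad. Next I'll align with the rail and come down 20 mm short of the mouth.

>>> {"method": "drive_tool", "body": {"increments": [{"tx": 0, "ty": 0, "tz": 0, "spin": -0.72, "grip": 0}, {"tx": 0, "ty": 0, "tz": 0, "spin": -0.72, "grip": 0}, {"tx": 0, "ty": 0, "tz": 0, "spin": -0.72, "grip": 0}, {"tx": 0, "ty": 0, "tz": 0, "spin": -0.72, "grip": 0}, {"tx": 0.4, "ty": 0.12, "tz": 0, "spin": 0, "grip": 0}, {"tx": 0.8, "ty": 0.24, "tz": 0, "spin": 0, "grip": 0}, {"tx": 1, "ty": 0.28, "tz": 0, "spin": 0, "grip": 0}, {"tx": 1, "ty": 0.28, "tz": 0, "spin": 0, "grip": 0}, {"tx": 1, "ty": 0.28, "tz": 0, "spin": 0, "grip": 0}, {"tx": 1, "ty": 0.28, "tz": 0, "spin": 0, "grip": 0}, {"tx": 1, "ty": 0.28, "tz": 0, "spin": 0, "grip": 0}, {"tx": 1, "ty": 0.28, "tz": 0, "spin": 0, "grip": 0}, {"tx": 0.8, "ty": 0.24, "tz": 0, "spin": 0, "grip": 0}, {"tx": 0.42, "ty": 0.16, "tz": 0, "spin": 0, "grip": 0}, {"tx": 0, "ty": 0, "tz": 0.5, "spin": 0, "grip": 0}, {"tx": 0, "ty": 0, "tz": 0.7, "spin": 0, "grip": 0}, {"tx": 0, "ty": 0, "tz": 0.6, "spin": 0, "grip": 0}, {"tx": 0, "ty": 0, "tz": 0.27, "spin": 0, "grip": 0}, {"tx": 0, "ty": 0, "tz": 0, "spin": 0, "grip": 0}]}}

```text
clock: 7.9
ee_pos: [0.6581, -0.0678, 0.0903]
orientation: [0.674, 0.738, -0.001, -0.001]
wrist_force: [0.5, 1.0, -5.2]
width: 0.0132
gripper_force: 58.8
```

```bash
python3 - <<'E'
from h import *
p,phi,s=tool(); print(p,phi,s["wrist_force"],s["ft_torque"])
s2=optics.read_camera("side");t2=optics.read_camera("top")
cv2.imwrite("pics/top4.png",t2);cv2.imwrite("pics/side4.png",s2)
cv2.imwrite("pics/b4.png",np.hstack([cv2.resize(t2[140:260,265:415],None,fx=2.66,fy=2.66,interpolation=cv2.INTER_CUBIC),cv2.resize(s2[130:250,255:405],None,fx=2.66,fy=2.66,interpolation=cv2.INTER_CUBIC)]))
E
```

```text
[ 0.65806745 -0.0677521   0.09031966] 1.6615418396503363 [ 0.51375374  0.95522129 -5.23419965] [ 0.0188968  -0.25935555 -0.01815859]
```

View pics/b4.png

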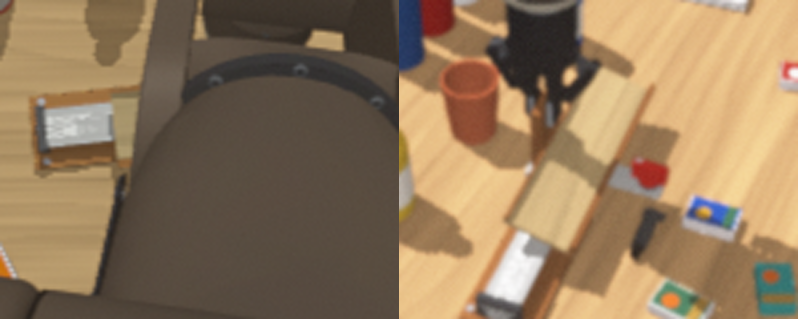

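>>> {"method": "drive_tool", "body": {"increments": [{"tx": 0, "ty": 0.05, "tz": -0.17, "spin": 0, "grip": 0}, {"tx": 0, "ty": 0, "tz": 0, "spin": 0, "grip": 0}, {"tx": 0, "ty": 0, "tz": 0, "spin": 0, "grip": 0}]}}

```text
clock: 8.3
ee_pos: [0.6604, -0.0672, 0.0959]
orientation: [0.674, 0.739, 0.0, 0.0]
wrist_force: [-0.8, 0.1, -5.5]
width: 0.013
gripper_force: 58.8
```

```bash
python3 - <<'E'
from h import *
p,phi,s=tool(); print(p,phi,s["wrist_force"],s["ft_torque"])
s2=optics.read_camera("side");cv2.imwrite("pics/side5.png",s2)
X=np.array([np.sin(phi),-np.cos(phi),0]);Y=np.array([np.cos(phi),np.sin(phi),0])
O=p-.038*X; O[2]=p[2]-.0741
C=np.array([.6085,.0695,0]); r=O-C; xd=np.array([.9958,.0917]);yd=np.array([-.0917,.9958]); print("carriage in rail",r[:2]@xd,r[:2]@yd,O[2])
B=[O+a*X+b*Y+[0,0,c] for a,b,c in((-.055,.14,.0413),(.0285,.14,.0577),(-.055,-.14,.0413),(.0285,-.14,.0577),(.045,.025,.104),(.031,-.025,.104))]
q=proj("side",B); q4=q; print(q.round(1))
v=cv2.resize(s2[130:250,255:405],None,fx=5,fy=5,interpolation=cv2.INTER_CUBIC)
for a in q: 
    a=(a-[255,130]+.5)*5
    cv2.drawMarker(v,tuple(int(t) for t in a),(255,0,255),cv2.MARKER_CROSS,10,1)
cv2.imwrite("pics/b5.png",v)
E
```

```text
[ 0.66042291 -0.06716601  0.09593342] 1.6625175171109552 [-0.84361849  0.14504645 -5.49835354] [ 0.0191932  -0.2472186  -0.01750075]
carriage in rail 0.0011720578235747362 -0.14084929383709877 0.02183341592614732
[[320.4 220.9]
 [292.8 209.1]
 [350.5 159.8]
 [326.5 149.9]
 [302.5 170. ]
 [313.  160.7]]
```

View pics/b5.png

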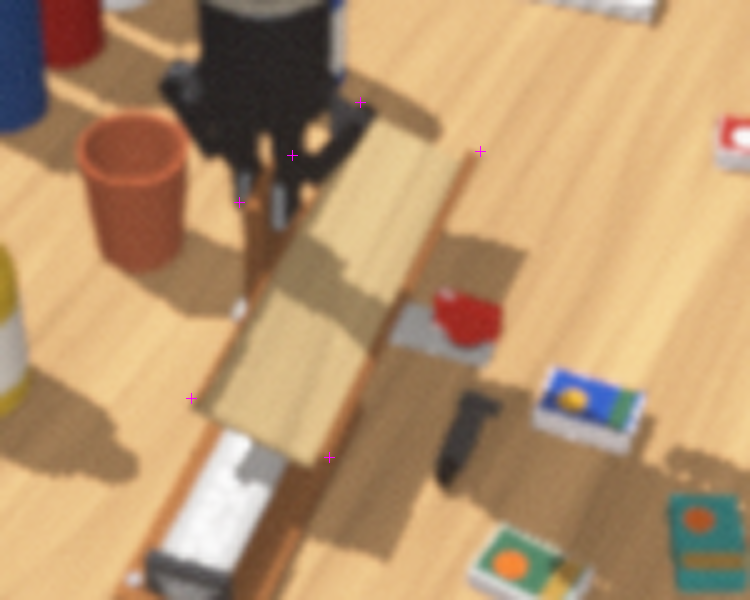

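Predicted board corners and the image agree to about 1 mm on average. The carriage is 3–4 mm high for the rail and about 1 mm off to +x, so I'll correct that and start the slide gently.

>>> {"method": "drive_tool", "body": {"increments": [{"tx": 0, "ty": -0.05, "tz": 0.13, "spin": 0, "grip": 0}, {"tx": 0, "ty": 0, "tz": 0, "spin": 0, "grip": 0}, {"tx": 0, "ty": 0, "tz": 0, "spin": 0, "grip": 0}, {"tx": 0, "ty": 0, "tz": 0, "spin": 0, "grip": 0}]}}

```text
clock: 8.75
ee_pos: [0.659, -0.0672, 0.0926]
orientation: [0.674, 0.739, -0.0, -0.0]
wrist_force: [1.0, -0.1, -5.0]
width: 0.0127
gripper_force: 58.7
```

>>> {"method": "drive_tool", "body": {"increments": [{"tx": 0.3, "ty": 0, "tz": 0, "spin": 0, "grip": 0}, {"tx": 0.3, "ty": 0, "tz": 0, "spin": 0, "grip": 0}, {"tx": 0.2, "ty": 0, "tz": 0, "spin": 0, "grip": 0}, {"tx": 0.2, "ty": 0, "tz": 0, "spin": 0, "grip": 0}, {"tx": 0.2, "ty": 0, "tz": 0, "spin": 0, "grip": 0}, {"tx": 0, "ty": 0, "tz": 0, "spin": 0, "grip": 0}, {"tx": 0, "ty": 0, "tz": 0, "spin": 0, "grip": 0}]}}

```text
clock: 9.45
ee_pos: [0.6569, -0.0432, 0.0927]
orientation: [0.674, 0.739, -0.0, 0.0]
wrist_force: [-0.5, 0.5, -4.5]
width: 0.0132
gripper_force: 58.8
```

>>> {"method": "drive_tool", "body": {"increments": [{"tx": 0.2, "ty": 0, "tz": 0, "spin": 0, "grip": 0}, {"tx": 0.2, "ty": 0, "tz": 0, "spin": 0, "grip": 0}, {"tx": 0.2, "ty": 0, "tz": 0, "spin": 0, "grip": 0}, {"tx": 0.2, "ty": 0, "tz": 0, "spin": 0, "grip": 0}, {"tx": 0.2, "ty": 0, "tz": 0, "spin": 0, "grip": 0}]}}

```text
clock: 9.95
ee_pos: [0.6549, -0.023, 0.0927]
orientation: [0.674, 0.739, 0.0, 0.0]
wrist_force: [1.5, -0.7, -5.1]
width: 0.0132
gripper_force: 58.8
```

```bash
python3 - <<'E'
from h import *
p,phi,s=tool(); print(p,phi,s["wrist_force"],s["ft_torque"])
E
```

```text
[ 0.65494568 -0.02298446  0.09272204] 1.6625239476449627 [ 1.51380322 -0.72343125 -5.11358837] [ 0.0206041  -0.19656492  0.03601615]
```

>>> {"method": "drive_tool", "body": {"increments": [{"tx": 0.4, "ty": 0, "tz": 0, "spin": 0, "grip": 0}, {"tx": 0.5, "ty": 0, "tz": 0, "spin": 0, "grip": 0}, {"tx": 0.5, "ty": 0, "tz": 0, "spin": 0, "grip": 0}, {"tx": 0.5, "ty": 0, "tz": 0, "spin": 0, "grip": 0}, {"tx": 0.5, "ty": 0, "tz": 0, "spin": 0, "grip": 0}, {"tx": 0.5, "ty": 0, "tz": 0, "spin": 0, "grip": 0}, {"tx": 0.5, "ty": 0, "tz": 0, "spin": 0, "grip": 0}, {"tx": 0.5, "ty": 0, "tz": 0, "spin": 0, "grip": 0}, {"tx": 0.5, "ty": 0, "tz": 0, "spin": 0, "grip": 0}, {"tx": 0.5, "ty": 0, "tz": 0, "spin": 0, "grip": 0}, {"tx": 0.5, "ty": 0, "tz": 0, "spin": 0, "grip": 0}, {"tx": 0.3, "ty": 0, "tz": 0, "spin": 0, "grip": 0}, {"tx": 0, "ty": 0, "tz": 0, "spin": 0, "grip": 0}]}}

```text
clock: 11.25
ee_pos: [0.6445, 0.091, 0.0927]
orientation: [0.674, 0.739, 0.0, -0.0]
wrist_force: [-0.1, -0.2, -5.1]
width: 0.0129
gripper_force: 58.8
```

Sliding freely so far. I'll continue in small steps to the stop.

>>> {"method": "drive_tool", "body": {"increments": [{"tx": 0.2, "ty": 0, "tz": 0, "spin": 0, "grip": 0}, {"tx": 0.2, "ty": 0, "tz": 0, "spin": 0, "grip": 0}, {"tx": 0.2, "ty": 0, "tz": 0, "spin": 0, "grip": 0}, {"tx": 0.15, "ty": 0, "tz": 0, "spin": 0, "grip": 0}, {"tx": 0.1, "ty": 0, "tz": 0, "spin": 0, "grip": 0}, {"tx": 0.1, "ty": 0, "tz": 0, "spin": 0, "grip": 0}]}}

```text
clock: 11.85
ee_pos: [0.6428, 0.1092, 0.0927]
orientation: [0.674, 0.739, 0.0, 0.0]
wrist_force: [-0.0, 0.2, -4.2]
width: 0.0132
gripper_force: 58.8
```

>>> {"method": "drive_tool", "body": {"increments": [{"tx": 0.1, "ty": 0, "tz": 0, "spin": 0, "grip": 0}, {"tx": 0.1, "ty": 0, "tz": 0, "spin": 0, "grip": 0}, {"tx": 0.05, "ty": 0, "tz": 0, "spin": 0, "grip": 0}, {"tx": 0, "ty": 0, "tz": 0, "spin": 0, "grip": 0}]}}

```text
clock: 12.25
ee_pos: [0.6427, 0.1131, 0.0931]
orientation: [0.674, 0.739, -0.0, 0.001]
wrist_force: [-0.0, -9.7, 1.0]
width: 0.0128
gripper_force: 59.6
```

The stop is met at y=0.113 with 9.7 N, as expected. I'll set it down, release, rise clear, and look.

>>> {"method": "drive_tool", "body": {"increments": [{"tx": 0, "ty": 0, "tz": 0.03, "spin": 0, "grip": 0}, {"tx": 0, "ty": 0, "tz": 0, "spin": 0, "grip": 0}, {"tx": 0, "ty": 0, "tz": 0, "spin": 0, "grip": 20}, {"tx": 0, "ty": 0, "tz": 0, "spin": 0, "grip": 40}, {"tx": 0, "ty": 0, "tz": 0, "spin": 0, "grip": 40}, {"tx": 0, "ty": 0, "tz": 0, "spin": 0, "grip": 40}, {"tx": 0, "ty": 0, "tz": -0.5, "spin": 0, "grip": 40}, {"tx": 0, "ty": 0, "tz": -1, "spin": 0, "grip": 40}, {"tx": 0, "ty": 0, "tz": -1, "spin": 0, "grip": 40}, {"tx": 0, "ty": 0, "tz": -1, "spin": 0, "grip": 40}, {"tx": 0, "ty": 0, "tz": -1, "spin": 0, "grip": 40}, {"tx": 0, "ty": -1, "tz": -1, "spin": 0, "grip": 40}, {"tx": 0, "ty": -1, "tz": 0, "spin": 0, "grip": 40}, {"tx": 0, "ty": 0, "tz": 0, "spin": 0, "grip": 40}]}}

```text
clock: 13.65
ee_pos: [0.6007, 0.1103, 0.2035]
orientation: [0.674, 0.739, 0.0, 0.0]
wrist_force: [-0.9, -0.7, -0.3]
width: 0.0398
gripper_force: 0.0
```

```bash
python3 - <<'E'
from h import *
p,phi,s=tool(); print(p,phi,s["joints"].round(3),s["wrist_force"])
s2=optics.read_camera("side");t2=optics.read_camera("top")
cv2.imwrite("pics/side6.png",s2);cv2.imwrite("pics/top6.png",t2)
cv2.imwrite("pics/b6.png",np.hstack([cv2.resize(t2[140:290,250:400],None,fx=2.66,fy=2.66,interpolation=cv2.INTER_CUBIC),cv2.resize(s2[160:310,230:380],None,fx=2.66,fy=2.66,interpolation=cv2.INTER_CUBIC)]))
E
```

```text
[0.60073453 0.11031475 0.2035227 ] 1.6626449648326302 [0.132 0.454 1.719 0.    0.968 0.04 ] [-0.87723794 -0.72511421 -0.26224883]
```

View pics/b6.png

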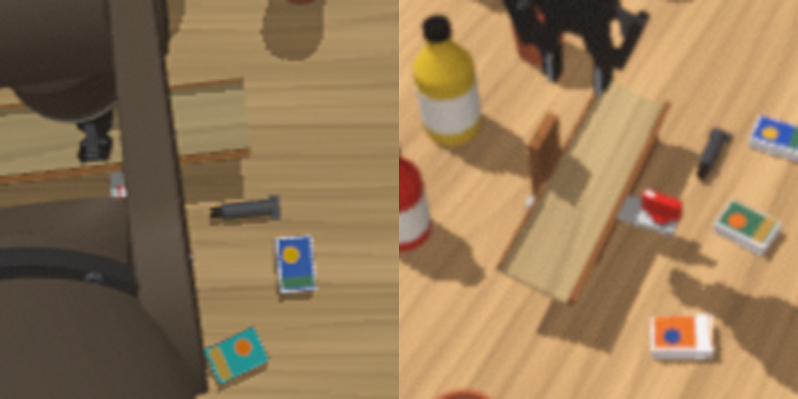

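The board sits over the rail with the carriage at the stop, and the knob is at (660,208) in the right half. I'll measure the wing's angle.

```bash
cat > knob.py <<'E'
from h import *
def red(n,im,box):
    x0,y0,x1,y1=box; h=cv2.cvtColor(im,cv2.COLOR_BGR2HSV)[y0:y1,x0:x1]
    m=(((h[...,0]<6)|(h[...,0]>172))&(h[...,1]>150)&(h[...,2]>60)).astype(np.uint8)
    v,u=np.nonzero(m); return np.c_[u+x0,v+y0].astype(float)
def wing(n,im,box,z):
    P=red(n,im,box); w=np.array([plane(n,p,z)[:2] for p in P]); c=w.mean(0); l,V=np.linalg.eigh(np.cov((w-c).T)); d=V[:,1]; d=d*np.sign(d[0])
    return len(P),c.round(4),"ang",np.arctan2(d[1],d[0]).round(3),"std mm",(np.sqrt(l)*1000).round(1)
if __name__=="__main__":
    print("top0",wing("top",cv2.imread("pics/top0.png"),(398,204,418,234),.050))
    print("side0",wing("side",cv2.imread("pics/side0.png"),(360,160,390,190),.047))
    print("side6",wing("side",cv2.imread("pics/side6.png"),(460-105,220,500,250) if 0 else (460-140,225,495-140,250),.065))
    print(proj("side",[.5133,.1006,.06]),proj("side",[.5133,.1006,.068]))
E
python3 knob.py
```

```text
top0 (74, array([ 0.4956, -0.2124]), 'ang', np.float64(-0.065), 'std mm', array([5.7, 8.8]))
side0 (86, array([ 0.4929, -0.2043]), 'ang', np.float64(-0.842), 'std mm', array([ 8.7, 12.3]))
side6 (113, array([0.5076, 0.1093]), 'ang', np.float64(-0.279), 'std mm', array([ 8.6, 10.2]))
[328.26709015 235.97802152] [328.33469017 234.13595508]
```

Both heights agree with the projected knob point (328,236). The wing will align itself between the closing pads, since q0 is within 0–0.4 and I aim for 0.2. I'll turn and move over the knob.

>>> {"method": "drive_tool", "body": {"increments": [{"tx": 0, "ty": 0, "tz": 0, "spin": -0.98, "grip": 36}, {"tx": 0, "ty": 0, "tz": 0, "spin": -0.98, "grip": 36}, {"tx": 0, "ty": 0, "tz": 0, "spin": -0.98, "grip": 36}, {"tx": 0, "ty": 0, "tz": 0, "spin": -0.98, "grip": 36}, {"tx": 0, "ty": 0, "tz": 0, "spin": -0.98, "grip": 36}, {"tx": 0, "ty": 0, "tz": 0, "spin": -0.98, "grip": 36}, {"tx": 0, "ty": 0, "tz": 0, "spin": -0.98, "grip": 36}, {"tx": 0, "ty": 0, "tz": 0, "spin": -0.98, "grip": 36}, {"tx": 0, "ty": 0, "tz": 0, "spin": -0.98, "grip": 36}, {"tx": 0, "ty": 0, "tz": 0, "spin": -0.98, "grip": 36}, {"tx": 0, "ty": 0, "tz": 0, "spin": -0.98, "grip": 36}, {"tx": 0, "ty": 0, "tz": 0, "spin": -0.98, "grip": 36}, {"tx": 0, "ty": 0, "tz": 0, "spin": -0.98, "grip": 36}, {"tx": 0, "ty": 0, "tz": 0, "spin": -0.98, "grip": 36}, {"tx": 0, "ty": 0, "tz": 0, "spin": -0.98, "grip": 36}, {"tx": 0, "ty": 0, "tz": 0, "spin": -0.98, "grip": 36}]}}

```text
clock: 15.35
ee_pos: [0.6032, 0.1104, 0.202]
orientation: [0.054, 0.999, -0.0, 0.0]
wrist_force: [-0.4, 0.1, 0.7]
width: 0.036
gripper_force: 0.0
```

>>> {"method": "drive_tool", "body": {"increments": [{"tx": 0.5, "ty": -0.1, "tz": 0, "spin": 0, "grip": 36}, {"tx": 0.9, "ty": -0.2, "tz": 0, "spin": 0, "grip": 36}, {"tx": 1, "ty": -0.25, "tz": 0, "spin": 0, "grip": 36}, {"tx": 1, "ty": -0.25, "tz": 0.5, "spin": 0, "grip": 36}, {"tx": 0.89, "ty": -0.17, "tz": 1, "spin": 0, "grip": 36}, {"tx": 0, "ty": 0, "tz": 1, "spin": 0, "grip": 36}, {"tx": 0, "ty": 0, "tz": 1, "spin": 0, "grip": 36}, {"tx": 0, "ty": 0, "tz": 1, "spin": 0, "grip": 36}, {"tx": 0, "ty": 0, "tz": 0.5, "spin": 0, "grip": 36}, {"tx": 0, "ty": 0, "tz": 0, "spin": 0, "grip": 36}, {"tx": 0, "ty": 0, "tz": 0, "spin": 0, "grip": 36}]}}

```text
clock: 16.45
ee_pos: [0.5153, 0.1006, 0.1025]
orientation: [0.056, 0.998, 0.0, 0.0]
wrist_force: [0.7, -0.0, -0.3]
width: 0.0364
gripper_force: 0.0
```

```bash
python3 - <<'E'
from h import *
p,phi,s=tool(); print(p,phi,s["joints"].round(3),s["wrist_force"])
s2=optics.read_camera("side")
cv2.imwrite("pics/b7.png",cv2.resize(s2[160:310,250:400],None,fx=4,fy=4,interpolation=cv2.INTER_CUBIC))
E
```

```text
[0.51526774 0.10060655 0.10251507] 3.029944579450057 [ 0.135  0.484  1.999  0.     0.658 -1.324] [ 0.682437   -0.03985504 -0.25217862]
```

View pics/b7.png

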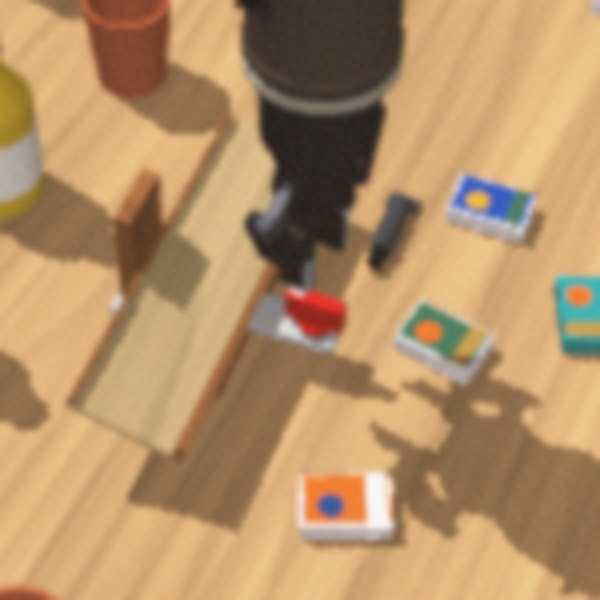

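The gripper is above the knob wing (315,312), 2 mm too far in +x. I'll correct, descend and close.

>>> {"method": "drive_tool", "body": {"increments": [{"tx": 0.1, "ty": 0, "tz": 0.8, "spin": 0, "grip": 36}, {"tx": 0, "ty": 0, "tz": 0.8, "spin": 0, "grip": 36}, {"tx": 0, "ty": 0, "tz": 0.6, "spin": 0, "grip": 36}, {"tx": 0, "ty": 0, "tz": 0.4, "spin": 0, "grip": 36}, {"tx": 0, "ty": 0, "tz": 0.25, "spin": 0, "grip": 36}, {"tx": 0, "ty": 0, "tz": 0, "spin": 0, "grip": 30}, {"tx": 0, "ty": 0, "tz": 0, "spin": 0, "grip": 24}, {"tx": 0, "ty": 0, "tz": 0, "spin": 0, "grip": 18}, {"tx": 0, "ty": 0, "tz": 0, "spin": 0, "grip": 14}, {"tx": 0, "ty": 0, "tz": 0, "spin": 0, "grip": 10}, {"tx": 0, "ty": 0, "tz": 0, "spin": 0, "grip": 8}, {"tx": 0, "ty": 0, "tz": 0, "spin": 0, "grip": 8}]}}

```text
clock: 17.7
ee_pos: [0.5134, 0.1008, 0.0453]
orientation: [0.055, 0.998, 0.0, 0.0]
wrist_force: [0.0, -0.0, 3.1]
width: 0.0098
gripper_force: 60.0
```

```bash
python3 - <<'E'
from h import *
p,phi,s=tool(); print(p,phi,s["joints"].round(3),s["wrist_force"],s["ft_torque"],s["width"],s["gripper_force"])
E
```

```text
[0.5133528  0.10081413 0.04528588] 3.030793937754552 [ 0.136  0.578  2.036 -0.     0.528 -1.324] [ 0.016572   -0.04786457  3.12704696] [ 0.00873573 -0.20368052  0.10825116] 0.009768455676831362 59.96425749210175
```

>>> {"method": "drive_tool", "body": {"increments": [{"tx": 0, "ty": 0, "tz": 0, "spin": 1, "grip": 8}, {"tx": 0, "ty": 0, "tz": 0, "spin": 1, "grip": 8}, {"tx": 0, "ty": 0, "tz": 0, "spin": 1, "grip": 8}, {"tx": 0, "ty": 0, "tz": 0, "spin": 1, "grip": 8}, {"tx": 0, "ty": 0, "tz": 0, "spin": 1, "grip": 8}, {"tx": 0, "ty": 0, "tz": 0, "spin": 1, "grip": 8}, {"tx": 0, "ty": 0, "tz": 0, "spin": 1, "grip": 8}, {"tx": 0, "ty": 0, "tz": 0, "spin": 1, "grip": 8}, {"tx": 0, "ty": 0, "tz": 0, "spin": 1, "grip": 8}, {"tx": 0, "ty": 0, "tz": 0, "spin": 1, "grip": 8}, {"tx": 0, "ty": 0, "tz": 0, "spin": 1, "grip": 8}, {"tx": 0, "ty": 0, "tz": 0, "spin": 1, "grip": 8}, {"tx": 0, "ty": 0, "tz": 0, "spin": 1, "grip": 8}, {"tx": 0, "ty": 0, "tz": 0, "spin": 1, "grip": 8}, {"tx": 0, "ty": 0, "tz": 0, "spin": 1, "grip": 8}, {"tx": 0, "ty": 0, "tz": 0, "spin": 1, "grip": 8}, {"tx": 0, "ty": 0, "tz": 0, "spin": 1, "grip": 8}, {"tx": 0, "ty": 0, "tz": 0, "spin": 1, "grip": 8}, {"tx": 0, "ty": 0, "tz": 0, "spin": 1, "grip": 8}, {"tx": 0, "ty": 0, "tz": 0, "spin": 1, "grip": 8}]}}

```text
clock: 19.7
ee_pos: [0.513, 0.1008, 0.0453]
orientation: [0.802, 0.598, -0.0, -0.0]
wrist_force: [-1.7, -2.9, 8.1]
width: 0.0098
gripper_force: 60.5
```

```bash
python3 - <<'E'
from h import *
p,phi,s=tool(); print(p,phi,"q",.0918+np.pi-phi,s["wrist_force"],s["ft_torque"],s["width"])
E
```

```text
[0.51302836 0.10075034 0.04530234] 1.2818477382426405 q 1.9515449153471527 [-1.68044202 -2.93907214  8.07005944] [-0.02585964 -0.01153972  0.04845389] 0.009757764015789979
```

>>> {"method": "drive_tool", "body": {"increments": [{"tx": 0, "ty": 0, "tz": 0, "spin": 1, "grip": 8}, {"tx": 0, "ty": 0, "tz": 0, "spin": 1, "grip": 8}, {"tx": 0, "ty": 0, "tz": 0, "spin": 1, "grip": 8}, {"tx": 0, "ty": 0, "tz": 0, "spin": 1, "grip": 8}, {"tx": 0, "ty": 0, "tz": 0, "spin": 1, "grip": 8}, {"tx": 0, "ty": 0, "tz": 0, "spin": 1, "grip": 8}, {"tx": 0, "ty": 0, "tz": 0, "spin": 0.8, "grip": 8}, {"tx": 0, "ty": 0, "tz": 0, "spin": 0.6, "grip": 8}, {"tx": 0, "ty": 0, "tz": 0, "spin": 0, "grip": 8}]}}

```text
clock: 20.6
ee_pos: [0.513, 0.1007, 0.0454]
orientation: [0.95, 0.313, -0.0, -0.0]
wrist_force: [-3.0, -1.4, 10.3]
width: 0.0098
gripper_force: 60.4
```

```bash
python3 - <<'E'
from h import *
p,phi,s=tool(); print(p,phi,"q",.0918+np.pi-phi,s["wrist_force"],s["ft_torque"],s["width"])
E
```

```text
[0.51296109 0.10074887 0.04538856] 0.6374699004984081 q 2.595922753091385 [-2.99686368 -1.40907429 10.34112436] [-0.02813823  0.03970665 -0.05032962] 0.009809553081809178
```

>>> {"method": "drive_tool", "body": {"increments": [{"tx": 0, "ty": 0, "tz": 0, "spin": 0.4, "grip": 8}, {"tx": 0, "ty": 0, "tz": 0, "spin": 0.2, "grip": 8}, {"tx": 0, "ty": 0, "tz": 0, "spin": 0, "grip": 8}, {"tx": 0, "ty": 0, "tz": 0, "spin": 0, "grip": 8}]}}

```text
clock: 21.0
ee_pos: [0.513, 0.1011, 0.0454]
orientation: [0.957, 0.29, 0.0, -0.0]
wrist_force: [-3.8, 4.4, 8.3]
width: 0.0099
gripper_force: 61.1
```

```bash
python3 - <<'E'
from h import *
p,phi,s=tool(); print(p,phi,"q",.0918+np.pi-phi,s["wrist_force"],s["ft_torque"],s["width"])
E
```

```text
[0.51300351 0.10112068 0.04535852] 0.5876772665500969 q 2.6457153870396963 [-3.77724462  4.38609674  8.2680717 ] [0.90657896 0.11258536 0.51461299] 0.009858079985133958
```

Torque is 0.51 N m at q≈2.6, so the knob is at its stop. I'll release, rise, and recheck the canvases from the side view.

>>> {"method": "drive_tool", "body": {"increments": [{"tx": 0, "ty": 0, "tz": 0, "spin": -0.3, "grip": 8}, {"tx": 0, "ty": 0, "tz": 0, "spin": 0, "grip": 20}, {"tx": 0, "ty": 0, "tz": 0, "spin": 0, "grip": 30}, {"tx": 0, "ty": 0, "tz": 0, "spin": 0, "grip": 30}, {"tx": 0, "ty": 0, "tz": 0, "spin": 0, "grip": 30}, {"tx": 0, "ty": 0, "tz": -0.5, "spin": 0, "grip": 30}, {"tx": 0, "ty": 0, "tz": -1, "spin": 0, "grip": 30}, {"tx": 0, "ty": 0, "tz": -1, "spin": 0, "grip": 40}, {"tx": 0, "ty": 0, "tz": -1, "spin": 0, "grip": 60}, {"tx": 0, "ty": 0, "tz": -1, "spin": 0, "grip": 70}, {"tx": 0, "ty": 0, "tz": -1, "spin": 0, "grip": 70}, {"tx": 0, "ty": 0, "tz": 0, "spin": 0, "grip": 70}, {"tx": 0, "ty": 0, "tz": 0, "spin": 0, "grip": 70}]}}

```text
clock: 22.3
ee_pos: [0.5133, 0.1008, 0.1557]
orientation: [0.953, 0.302, 0.001, 0.0]
wrist_force: [0.7, -0.5, -0.2]
width: 0.0698
gripper_force: 0.0
```

```bash
cat > cv.py <<'E'
from h import *
NOM=dict(orange=(.4425,.2053),green=(.435,.0513),blue=(.4501,-.0833),red=(.4328,-.3667))
HUE=dict(orange=(7,14,170),green=(60,85,60),blue=(105,122,120),red=(0,5,130))
def blobs(n,im,z=.016):
    hsv=cv2.cvtColor(im,cv2.COLOR_BGR2HSV); out={}
    for k,c in NOM.items():
        u,v=proj(n,[*c,z]).round().astype(int); w=30
        u0,v0=max(u-w,0),max(v-w,0)
        h=hsv[v0:v+w,u0:u+w]; a,b,s=HUE[k]
        m=((h[...,0]>=a)&(h[...,0]<=b)&(h[...,1]>s)).astype(np.uint8)
        if k=="red": m|=((h[...,0]>174)&(h[...,1]>s)).astype(np.uint8)
        nl,lab,st,ce=cv2.connectedComponentsWithStats(m)
        if nl<2: out[k]=None; continue
        i=1+int(np.argmax(st[1:,4])); out[k]=(plane(n,ce[i]+[u0,v0],z)[:2],int(st[i,4]))
    return out
if __name__=="__main__":
    p,phi,s=tool(); print(p.round(4),round(phi,4),s["wrist_force"].round(1))
    now={n:optics.read_camera(n) for n in("top","side")}
    for n in("top","side"):
        cv2.imwrite(f"pics/{n}_{s['clock']:.1f}.png",now[n])
        a=blobs(n,cv2.imread(f"pics/{n}0.png")); b=blobs(n,now[n])
        for k in NOM: print(n,k,"old",a[k] and (a[k][0].round(4),a[k][1]),"new",b[k] and (b[k][0].round(4),b[k][1]))
E
python3 cv.py
```

```text
[0.5133 0.1008 0.1557] 0.6134 [ 0.7 -0.5 -0.2]
top orange old (array([0.4492, 0.2073]), 53) new (array([0.4585, 0.2133]), 24)
top green old (array([0.4406, 0.0483]), 92) new (array([0.3548, 0.0151]), 7)
top blue old (array([ 0.4551, -0.0852]), 106) new (array([ 0.455 , -0.0854]), 105)
top red old (array([ 0.4368, -0.3696]), 123) new (array([ 0.4368, -0.3696]), 122)
side orange old (array([0.4477, 0.2045]), 93) new (array([0.4477, 0.2042]), 93)
side green old (array([0.4362, 0.0462]), 42) new (array([0.4362, 0.0462]), 42)
side blue old (array([ 0.4519, -0.0855]), 54) new (array([ 0.4521, -0.0854]), 56)
side red old (array([ 0.4322, -0.3713]), 39) new (array([ 0.4322, -0.3713]), 39)
```

All four canvases are unmoved. Green goes first.

>>> {"method": "drive_tool", "body": {"increments": [{"tx": 0, "ty": 0, "tz": 0, "spin": 0.921, "grip": 70}, {"tx": 0, "ty": 0, "tz": 0, "spin": 0.921, "grip": 70}, {"tx": 0, "ty": 0, "tz": 0, "spin": 0.921, "grip": 70}, {"tx": 0, "ty": 0, "tz": 0, "spin": 0.921, "grip": 70}, {"tx": 0, "ty": 0, "tz": 0, "spin": 0.921, "grip": 70}, {"tx": 0, "ty": 0, "tz": 0, "spin": 0.921, "grip": 70}, {"tx": 0, "ty": 0, "tz": 0, "spin": 0.921, "grip": 70}, {"tx": 0, "ty": 0, "tz": 0, "spin": 0.921, "grip": 70}, {"tx": 0, "ty": 0, "tz": 0, "spin": 0.921, "grip": 70}, {"tx": -0.905, "ty": 0.72, "tz": 0, "spin": 0, "grip": 70}, {"tx": -0.905, "ty": 0.72, "tz": 0, "spin": 0, "grip": 70}, {"tx": -0.905, "ty": 0.72, "tz": 0, "spin": 0, "grip": 70}, {"tx": -0.905, "ty": 0.72, "tz": 0, "spin": 0, "grip": 70}, {"tx": 0, "ty": 0, "tz": 1, "spin": 0, "grip": 70}, {"tx": 0, "ty": 0, "tz": 1, "spin": 0, "grip": 70}, {"tx": 0, "ty": 0, "tz": 1, "spin": 0, "grip": 70}, {"tx": 0, "ty": 0, "tz": 1, "spin": 0, "grip": 70}, {"tx": 0, "ty": 0, "tz": 1, "spin": 0, "grip": 70}, {"tx": 0, "ty": 0, "tz": 0, "spin": 0, "grip": 70}, {"tx": 0, "ty": 0, "tz": 0, "spin": 0, "grip": 70}]}}

```text
clock: 24.4
ee_pos: [0.4342, 0.0514, 0.0548]
orientation: [0.998, -0.055, -0.001, 0.0]
wrist_force: [-0.7, 0.3, -0.3]
width: 0.0702
gripper_force: 0.0
```

```bash
python3 - <<'E'
from h import *
p,phi,s=tool(); print(p,phi,s["joints"].round(3),s["wrist_force"])
E
```

```text
[0.43416618 0.05142957 0.05478721] -0.10980585034973225 [ 0.049  0.49   2.221 -0.     0.433  1.729] [-0.72415468  0.25387088 -0.33277939]
```

Down to TCP z≈0.003, then close.

>>> {"method": "drive_tool", "body": {"increments": [{"tx": 0, "ty": 0, "tz": 1, "spin": 0, "grip": 70}, {"tx": 0, "ty": 0, "tz": 0.9, "spin": 0, "grip": 65}, {"tx": 0, "ty": 0, "tz": 0.5, "spin": 0, "grip": 60}, {"tx": 0, "ty": 0, "tz": 0.2, "spin": 0, "grip": 54}, {"tx": 0, "ty": 0, "tz": 0, "spin": 0, "grip": 50}, {"tx": 0, "ty": 0, "tz": 0, "spin": 0, "grip": 46}, {"tx": 0, "ty": 0, "tz": 0, "spin": 0, "grip": 42}, {"tx": 0, "ty": 0, "tz": 0, "spin": 0, "grip": 36}, {"tx": 0, "ty": 0, "tz": 0, "spin": 0, "grip": 34}, {"tx": 0, "ty": 0, "tz": 0, "spin": 0, "grip": 34}, {"tx": 0, "ty": 0, "tz": 0, "spin": 0, "grip": 34}]}}

```text
clock: 25.5
ee_pos: [0.4353, 0.0515, 0.004]
orientation: [0.998, -0.055, 0.001, -0.0]
wrist_force: [-3.2, -0.9, 16.3]
width: 0.0384
gripper_force: 58.4
```

>>> {"method": "drive_tool", "body": {"increments": [{"tx": 0, "ty": 0, "tz": -0.4, "spin": 0, "grip": 34}, {"tx": 0, "ty": 0, "tz": -0.8, "spin": 0, "grip": 34}, {"tx": 0, "ty": 0, "tz": -1, "spin": 0, "grip": 34}, {"tx": 0, "ty": 0, "tz": -1, "spin": 0, "grip": 34}, {"tx": 0, "ty": 0, "tz": -1, "spin": 0, "grip": 34}, {"tx": 0, "ty": 0, "tz": -1, "spin": 0, "grip": 34}, {"tx": 0, "ty": 0, "tz": -0.8, "spin": -0.77, "grip": 34}, {"tx": 0, "ty": 0, "tz": -0.5, "spin": -0.77, "grip": 34}, {"tx": 0, "ty": 0, "tz": 0, "spin": -0.77, "grip": 34}, {"tx": 0.9, "ty": -0.427, "tz": 0, "spin": 0, "grip": 34}, {"tx": 0.9, "ty": -0.427, "tz": 0, "spin": 0, "grip": 34}, {"tx": 0.9, "ty": -0.427, "tz": 0, "spin": 0, "grip": 34}, {"tx": 0.9, "ty": -0.427, "tz": 0, "spin": 0, "grip": 34}, {"tx": 0.9, "ty": -0.427, "tz": 0, "spin": 0, "grip": 34}, {"tx": 0.9, "ty": -0.427, "tz": 0, "spin": 0, "grip": 34}, {"tx": 0.9, "ty": -0.427, "tz": 0, "spin": 0, "grip": 34}, {"tx": 0.9, "ty": -0.427, "tz": 0, "spin": 0, "grip": 34}, {"tx": 0.9, "ty": -0.427, "tz": 0, "spin": 0, "grip": 34}, {"tx": 0, "ty": 0, "tz": 0, "spin": 0, "grip": 34}, {"tx": 0, "ty": 0, "tz": 0, "spin": 0, "grip": 34}]}}

```text
clock: 27.5
ee_pos: [0.5887, 0.1429, 0.1333]
orientation: [0.999, 0.046, -0.0, 0.0]
wrist_force: [-1.4, -1.3, -1.1]
width: 0.0383
gripper_force: 61.6
```

```bash
python3 - <<'E'
from h import *
p,phi,s=tool(); print(p,phi,s["joints"].round(3),s["wrist_force"],s["width"])
s2=optics.read_camera("side")
cv2.imwrite("pics/b8.png",cv2.resize(s2[150:300,240:390],None,fx=4,fy=4,interpolation=cv2.INTER_CUBIC))
E
```

```text
[0.58867349 0.14285343 0.13326361] 0.092122799735371 [ 0.188  0.531  1.791 -0.     0.82   1.667] [-1.39890091 -1.2893982  -1.12813962] 0.03826855245792145
```

View pics/b8.png

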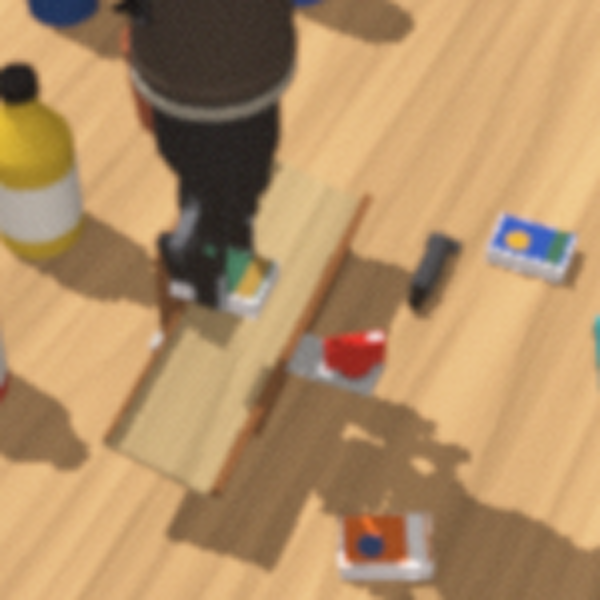

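The picture shows green held level over the slot at (235,285), and the knob's white mark is now at the front (375,337). Next I'll lower it until it touches.

>>> {"method": "drive_tool", "body": {"increments": [{"tx": 0.05, "ty": 0, "tz": 0.6, "spin": 0, "grip": 34}, {"tx": 0, "ty": 0, "tz": 0.8, "spin": 0, "grip": 34}, {"tx": 0, "ty": 0, "tz": 0.8, "spin": 0, "grip": 34}, {"tx": 0, "ty": 0, "tz": 0.5, "spin": 0, "grip": 34}, {"tx": 0, "ty": 0, "tz": 0.2, "spin": 0, "grip": 34}, {"tx": 0, "ty": 0, "tz": 0, "spin": 0, "grip": 34}, {"tx": 0, "ty": 0, "tz": 0, "spin": 0, "grip": 34}]}}

```text
clock: 28.25
ee_pos: [0.5903, 0.1429, 0.0755]
orientation: [0.999, 0.046, 0.0, -0.0]
wrist_force: [0.3, -0.1, -0.5]
width: 0.0387
gripper_force: 61.6
```

>>> {"method": "drive_tool", "body": {"increments": [{"tx": 0, "ty": 0, "tz": 0.08, "spin": 0, "grip": 34}, {"tx": 0, "ty": 0, "tz": 0.06, "spin": 0, "grip": 34}, {"tx": 0, "ty": 0, "tz": 0, "spin": 0, "grip": 34}, {"tx": 0, "ty": 0, "tz": 0, "spin": 0, "grip": 34}]}}

```text
clock: 28.65
ee_pos: [0.5902, 0.143, 0.0724]
orientation: [0.999, 0.046, 0.0, -0.0]
wrist_force: [-0.5, 0.0, -0.7]
width: 0.0382
gripper_force: 61.6
```

>>> {"method": "drive_tool", "body": {"increments": [{"tx": 0, "ty": 0, "tz": 0, "spin": 0, "grip": 42}, {"tx": 0, "ty": 0, "tz": 0, "spin": 0, "grip": 48}, {"tx": 0, "ty": 0, "tz": 0, "spin": 0, "grip": 54}, {"tx": 0, "ty": 0, "tz": 0, "spin": 0, "grip": 54}, {"tx": 0, "ty": 0, "tz": -0.5, "spin": 0, "grip": 54}, {"tx": 0, "ty": 0, "tz": -1, "spin": 0, "grip": 54}, {"tx": 0, "ty": 0, "tz": -1, "spin": 0, "grip": 54}, {"tx": 0, "ty": 0, "tz": -1, "spin": 0, "grip": 60}, {"tx": -0.5, "ty": 0, "tz": -0.5, "spin": 0, "grip": 70}, {"tx": -1, "ty": 0, "tz": 0, "spin": 0, "grip": 70}, {"tx": -1, "ty": 0, "tz": 0, "spin": 0, "grip": 70}, {"tx": 0, "ty": 0, "tz": 0, "spin": 0, "grip": 70}]}}

```text
clock: 29.85
ee_pos: [0.5369, 0.138, 0.1523]
orientation: [0.999, 0.046, -0.001, 0.0]
wrist_force: [-0.7, -0.7, 0.1]
width: 0.0701
gripper_force: 0.0
```

```bash
python3 cv.py | grep -v top; python3 - <<'E'
from h import *
import glob,os
f=max(glob.glob("pics/side_*.png"),key=os.path.getmtime); s=cv2.imread(f)
cv2.imwrite("pics/b9.png",cv2.resize(s[150:300,240:390],None,fx=4,fy=4,interpolation=cv2.INTER_CUBIC))
E
```

```text
[0.5369 0.138  0.1523] 0.092 [-0.7 -0.7  0.1]
side orange old (array([0.4477, 0.2045]), 93) new (array([0.4473, 0.2042]), 96)
side green old (array([0.4362, 0.0462]), 42) new (array([ 0.3718, -0.0121]), 5)
side blue old (array([ 0.4519, -0.0855]), 54) new (array([ 0.4522, -0.0858]), 53)
side red old (array([ 0.4322, -0.3713]), 39) new (array([ 0.4323, -0.371 ]), 38)
```

View pics/b9.png

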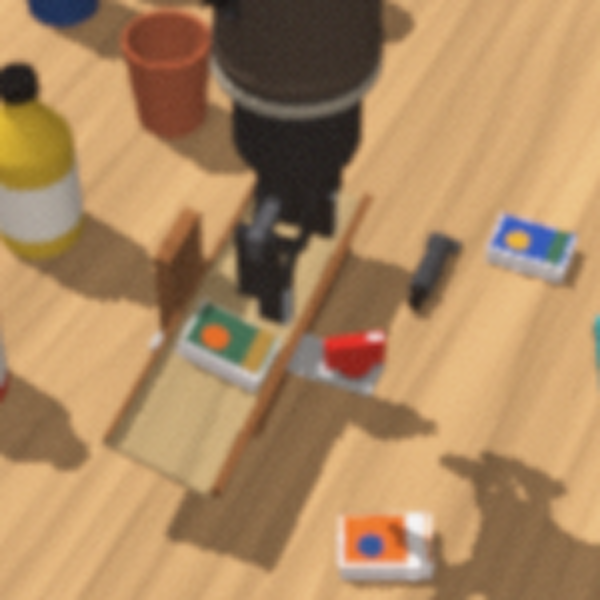

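Green lies flat against the ledge at (230,345). Orange is next.

>>> {"method": "drive_tool", "body": {"increments": [{"tx": 0, "ty": 0, "tz": 0, "spin": -0.857, "grip": 70}, {"tx": 0, "ty": 0, "tz": 0, "spin": -0.857, "grip": 70}, {"tx": 0, "ty": 0, "tz": 0, "spin": -0.857, "grip": 70}, {"tx": 0, "ty": 0, "tz": 0, "spin": -0.857, "grip": 70}, {"tx": 0, "ty": 0, "tz": 0, "spin": -0.857, "grip": 70}, {"tx": -0.451, "ty": -0.855, "tz": 0, "spin": 0, "grip": 70}, {"tx": -0.451, "ty": -0.855, "tz": 0, "spin": 0, "grip": 70}, {"tx": -0.451, "ty": -0.855, "tz": 0, "spin": 0, "grip": 70}, {"tx": -0.451, "ty": -0.855, "tz": 0, "spin": 0, "grip": 70}, {"tx": -0.451, "ty": -0.855, "tz": 0, "spin": 0, "grip": 70}, {"tx": -0.451, "ty": -0.855, "tz": 0, "spin": 0, "grip": 70}, {"tx": 0, "ty": 0, "tz": 1, "spin": 0, "grip": 70}, {"tx": 0, "ty": 0, "tz": 1, "spin": 0, "grip": 70}, {"tx": 0, "ty": 0, "tz": 1, "spin": 0, "grip": 70}, {"tx": 0, "ty": 0, "tz": 1, "spin": 0, "grip": 70}, {"tx": 0, "ty": 0, "tz": 1, "spin": 0, "grip": 70}, {"tx": 0, "ty": 0, "tz": 0, "spin": 0, "grip": 70}, {"tx": 0, "ty": 0, "tz": 0, "spin": 0, "grip": 70}]}}

```text
clock: 31.75
ee_pos: [0.4451, 0.2062, 0.0526]
orientation: [0.973, 0.231, -0.0, 0.0]
wrist_force: [-0.6, 0.1, -0.2]
width: 0.0697
gripper_force: 0.0
```

>>> {"method": "drive_tool", "body": {"increments": [{"tx": 0, "ty": 0, "tz": 1, "spin": 0, "grip": 70}, {"tx": 0, "ty": 0, "tz": 0.7, "spin": 0, "grip": 65}, {"tx": 0, "ty": 0, "tz": 0.4, "spin": 0, "grip": 60}, {"tx": 0, "ty": 0, "tz": 0.1, "spin": 0, "grip": 54}, {"tx": 0, "ty": 0, "tz": 0, "spin": 0, "grip": 50}, {"tx": 0, "ty": 0, "tz": 0, "spin": 0, "grip": 46}, {"tx": 0, "ty": 0, "tz": 0, "spin": 0, "grip": 42}, {"tx": 0, "ty": 0, "tz": 0, "spin": 0, "grip": 36}, {"tx": 0, "ty": 0, "tz": 0, "spin": 0, "grip": 34}, {"tx": 0, "ty": 0, "tz": 0, "spin": 0, "grip": 34}, {"tx": 0, "ty": 0, "tz": 0, "spin": 0, "grip": 34}]}}

```text
clock: 32.85
ee_pos: [0.4463, 0.2059, 0.0092]
orientation: [0.973, 0.231, 0.001, -0.0]
wrist_force: [-2.0, -1.3, 16.6]
width: 0.0382
gripper_force: 58.2
```

```bash
python3 - <<'E'
from h import *
p,phi,s=tool(); print(p,phi,s["joints"].round(3),s["wrist_force"],s["width"])
E
```

```text
[0.44627251 0.2058613  0.0092196 ] 0.4655396298264125 [0.37  0.62  2.121 0.    0.399 1.476] [-2.00335116 -1.30588291 16.59481849] 0.038188430699645434
```

>>> {"method": "drive_tool", "body": {"increments": [{"tx": 0, "ty": 0, "tz": -0.4, "spin": 0, "grip": 34}, {"tx": 0, "ty": 0, "tz": -0.85, "spin": 0, "grip": 34}, {"tx": 0, "ty": 0, "tz": -1, "spin": 0, "grip": 34}, {"tx": 0, "ty": 0, "tz": -1, "spin": 0, "grip": 34}, {"tx": 0, "ty": 0, "tz": -1, "spin": 0, "grip": 34}, {"tx": 0, "ty": 0, "tz": -1, "spin": 0.856, "grip": 34}, {"tx": 0, "ty": 0, "tz": -1, "spin": 0.856, "grip": 34}, {"tx": 0, "ty": 0, "tz": 0, "spin": 0.856, "grip": 34}, {"tx": 0, "ty": 0, "tz": 0, "spin": 0.856, "grip": 34}, {"tx": 0, "ty": 0, "tz": 0, "spin": 0.856, "grip": 34}, {"tx": 0.8, "ty": 0.043, "tz": 0, "spin": 0, "grip": 34}, {"tx": 0.9, "ty": 0.043, "tz": 0, "spin": 0, "grip": 34}, {"tx": 0.9, "ty": 0.043, "tz": 0, "spin": 0, "grip": 34}, {"tx": 0.9, "ty": 0.043, "tz": 0, "spin": 0, "grip": 34}, {"tx": 0.9, "ty": 0.043, "tz": 0, "spin": 0, "grip": 34}, {"tx": 0.9, "ty": 0.043, "tz": 0, "spin": 0, "grip": 34}, {"tx": 0.9, "ty": 0.043, "tz": 0, "spin": 0, "grip": 34}, {"tx": 0.81, "ty": 0, "tz": 0, "spin": 0, "grip": 34}, {"tx": 0, "ty": 0, "tz": 0, "spin": 0, "grip": 34}, {"tx": 0, "ty": 0, "tz": 0, "spin": 0, "grip": 34}]}}

```text
clock: 34.85
ee_pos: [0.5856, 0.2125, 0.1334]
orientation: [0.999, 0.046, -0.0, 0.0]
wrist_force: [-0.2, -0.9, -0.8]
width: 0.0376
gripper_force: 60.9
```

>>> {"method": "drive_tool", "body": {"increments": [{"tx": 0, "ty": 0, "tz": 0.6, "spin": 0, "grip": 34}, {"tx": 0, "ty": 0, "tz": 0.8, "spin": 0, "grip": 34}, {"tx": 0, "ty": 0, "tz": 0.8, "spin": 0, "grip": 34}, {"tx": 0, "ty": 0, "tz": 0.3, "spin": 0, "grip": 34}, {"tx": 0, "ty": 0, "tz": 0.2, "spin": 0, "grip": 34}, {"tx": 0, "ty": 0, "tz": 0, "spin": 0, "grip": 34}, {"tx": 0, "ty": 0, "tz": 0, "spin": 0, "grip": 34}]}}

```text
clock: 35.55
ee_pos: [0.5862, 0.2127, 0.0798]
orientation: [0.999, 0.046, 0.0, -0.0]
wrist_force: [-0.2, 0.7, -0.6]
width: 0.0378
gripper_force: 60.9
```

```bash
python3 - <<'E'
from h import *
p,phi,s=tool(); print(p,phi,s["joints"].round(3),s["wrist_force"],s["width"])
E
```

```text
[0.58623637 0.21274889 0.07975719] 0.0922085177409908 [0.3   0.622 1.783 0.    0.736 1.778] [-0.2248344   0.71816719 -0.55135661] 0.03781462971953603
```

Down 2 mm, release, and back away.

>>> {"method": "drive_tool", "body": {"increments": [{"tx": 0, "ty": 0, "tz": 0.1, "spin": 0, "grip": 34}, {"tx": 0, "ty": 0, "tz": 0, "spin": 0, "grip": 34}, {"tx": 0, "ty": 0, "tz": 0, "spin": 0, "grip": 34}, {"tx": 0, "ty": 0, "tz": 0, "spin": 0, "grip": 42}, {"tx": 0, "ty": 0, "tz": 0, "spin": 0, "grip": 48}, {"tx": 0, "ty": 0, "tz": 0, "spin": 0, "grip": 54}, {"tx": 0, "ty": 0, "tz": 0, "spin": 0, "grip": 54}, {"tx": 0, "ty": 0, "tz": -0.5, "spin": 0, "grip": 54}, {"tx": 0, "ty": 0, "tz": -1, "spin": 0, "grip": 54}, {"tx": 0, "ty": 0, "tz": -1, "spin": 0, "grip": 54}, {"tx": 0, "ty": 0, "tz": -1, "spin": 0, "grip": 60}, {"tx": -0.5, "ty": 0, "tz": -0.5, "spin": 0, "grip": 70}, {"tx": -1, "ty": 0, "tz": 0, "spin": 0, "grip": 70}, {"tx": -1, "ty": 0, "tz": 0, "spin": 0, "grip": 70}, {"tx": -1, "ty": 1, "tz": 0, "spin": 0, "grip": 70}, {"tx": -1, "ty": 1, "tz": 0, "spin": 0, "grip": 70}, {"tx": 0, "ty": 1, "tz": 0, "spin": 0, "grip": 70}, {"tx": 0, "ty": 1, "tz": 0, "spin": 0, "grip": 70}, {"tx": 0, "ty": 0, "tz": 0, "spin": 0, "grip": 70}]}}

```text
clock: 37.45
ee_pos: [0.503, 0.123, 0.1575]
orientation: [0.999, 0.045, -0.0, 0.0]
wrist_force: [-0.5, 0.2, 0.7]
width: 0.0704
gripper_force: 0.0
```

```bash
python3 cv.py ; cat > chk.py <<'E'
from h import *
import glob,os
# white canvas rim + colour on board: project board-frame points vs colour blobs
O=np.array([.6049,.109,.018]); xd=np.array([.9958,.0917,0]);yd=np.array([-.0917,.9958,0]);Z=np.array([0,0,1.])
bo=O-.044*xd+.032*Z; bx=np.cos(.28)*xd+np.sin(.28)*Z; bz=np.cos(.28)*Z-np.sin(.28)*xd
def onboard(n,p,h=.016):
    o,d=ray(n,p); t=((bo+h*bz-o)@bz)/(d@bz); r=o+d*t-bo; return np.array([r@bx,r@yd])
def picts(n,im):
    hsv=cv2.cvtColor(im,cv2.COLOR_BGR2HSV); c=np.array([bo+a*bx+b*yd+.016*bz for a,b in((-.005,-.14),(.075,-.14),(.075,.14),(-.005,.14))])
    mk=np.zeros(im.shape[:2],np.uint8); cv2.fillPoly(mk,[proj(n,c).round().astype(int)],1)
    h,s,v=cv2.split(hsv); wood=(h>8)&(h<26)&(s>40)&(s<190)
    m=((~wood)&(v>70)).astype(np.uint8)*mk
    m=cv2.morphologyEx(m,cv2.MORPH_CLOSE,np.ones((5,5)));m=cv2.morphologyEx(m,cv2.MORPH_OPEN,np.ones((3,3)))
    nl,lab,st,ce=cv2.connectedComponentsWithStats(m)
    for i in range(1,nl):
        if st[i,4]<60: continue
        vv,uu=np.nonzero(lab==i); q=np.array([onboard(n,p) for p in np.c_[uu,vv]],np.float32)
        r=cv2.minAreaRect(q*1000); print(n,"board xy mm",np.round(r[0],1),"size",np.round(r[1],1),"ang",round(r[2],1),"px",ce[i].round(0),st[i,4])
if __name__=="__main__":
    for n in("side","top"):
        picts(n,cv2.imread(max(glob.glob(f"pics/{n}_*.png"),key=os.path.getmtime)))
E
python3 chk.py
```

```text
[0.503  0.123  0.1575] 0.0908 [-0.5  0.2  0.7]
top orange old (array([0.4492, 0.2073]), 53) new None
top green old (array([0.4406, 0.0483]), 92) new (array([0.3551, 0.0144]), 6)
top blue old (array([ 0.4551, -0.0852]), 106) new (array([ 0.455 , -0.0854]), 105)
top red old (array([ 0.4368, -0.3696]), 123) new (array([ 0.4368, -0.3696]), 122)
side orange old (array([0.4477, 0.2045]), 93) new None
side green old (array([0.4362, 0.0462]), 42) new (array([ 0.4291, -0.0761]), 4)
side blue old (array([ 0.4519, -0.0855]), 54) new (array([ 0.4519, -0.0855]), 54)
side red old (array([ 0.4322, -0.3713]), 39) new (array([ 0.4335, -0.3707]), 40)
side board xy mm [33.8 39.2] size [49.4 60.3] ang 89.7 px [296. 236.] 311
side board xy mm [ 32.  111.7] size [55.9 46.4] ang 6.2 px [287. 257.] 295
```

Both on-board canvases sit at board x≈32–34 mm. Blue is next.

>>> {"method": "drive_tool", "body": {"increments": [{"tx": -0.31, "ty": 0.917, "tz": 0, "spin": 0.2, "grip": 70}, {"tx": -0.31, "ty": 0.917, "tz": 0, "spin": 0, "grip": 70}, {"tx": -0.31, "ty": 0.917, "tz": 0, "spin": 0, "grip": 70}, {"tx": -0.31, "ty": 0.917, "tz": 0, "spin": 0, "grip": 70}, {"tx": -0.31, "ty": 0.917, "tz": 0, "spin": 0, "grip": 70}, {"tx": -0.31, "ty": 0.917, "tz": 0, "spin": 0, "grip": 70}, {"tx": -0.31, "ty": 0.917, "tz": 0, "spin": 0, "grip": 70}, {"tx": -0.31, "ty": 0.917, "tz": 0, "spin": 0, "grip": 70}, {"tx": -0.31, "ty": 0.917, "tz": 0, "spin": 0, "grip": 70}, {"tx": -0.31, "ty": 0.917, "tz": 0, "spin": 0, "grip": 70}, {"tx": -0.31, "ty": 0.917, "tz": 0, "spin": 0, "grip": 70}, {"tx": 0, "ty": 0, "tz": 1, "spin": 0, "grip": 70}, {"tx": 0, "ty": 0, "tz": 1, "spin": 0, "grip": 70}, {"tx": 0, "ty": 0, "tz": 1, "spin": 0, "grip": 70}, {"tx": 0, "ty": 0, "tz": 1, "spin": 0, "grip": 70}, {"tx": 0, "ty": 0, "tz": 1, "spin": 0, "grip": 70}, {"tx": 0, "ty": 0, "tz": 0.2, "spin": 0, "grip": 70}, {"tx": 0, "ty": 0, "tz": 0, "spin": 0, "grip": 70}, {"tx": 0, "ty": 0, "tz": 0, "spin": 0, "grip": 70}]}}

```text
clock: 39.45
ee_pos: [0.4516, -0.0814, 0.054]
orientation: [0.999, 0.038, 0.0, 0.0]
wrist_force: [0.5, -0.4, 1.1]
width: 0.0701
gripper_force: 0.0
```

```bash
python3 - <<'E'
from h import *
p,phi,s=tool(); print(p,phi,s["joints"].round(3),s["wrist_force"])
E
```

```text
[ 0.45157972 -0.08142411  0.05395874] 0.07513750404825315 [-0.244  0.508  2.176  0.     0.457  1.251] [ 0.53554136 -0.41400083  1.08739461]
```

>>> {"method": "drive_tool", "body": {"increments": [{"tx": -0.07, "ty": 0.1, "tz": 1, "spin": 0, "grip": 70}, {"tx": 0, "ty": 0, "tz": 0.8, "spin": 0, "grip": 65}, {"tx": 0, "ty": 0, "tz": 0.4, "spin": 0, "grip": 60}, {"tx": 0, "ty": 0, "tz": 0.1, "spin": 0, "grip": 54}, {"tx": 0, "ty": 0, "tz": 0, "spin": 0, "grip": 50}, {"tx": 0, "ty": 0, "tz": 0, "spin": 0, "grip": 46}, {"tx": 0, "ty": 0, "tz": 0, "spin": 0, "grip": 42}, {"tx": 0, "ty": 0, "tz": 0, "spin": 0, "grip": 36}, {"tx": 0, "ty": 0, "tz": 0, "spin": 0, "grip": 34}, {"tx": 0, "ty": 0, "tz": 0, "spin": 0, "grip": 34}, {"tx": 0, "ty": 0, "tz": 0, "spin": 0, "grip": 34}]}}

```text
clock: 40.55
ee_pos: [0.4503, -0.0838, 0.0082]
orientation: [0.999, 0.037, 0.001, 0.0]
wrist_force: [-1.4, 1.1, 18.7]
width: 0.038
gripper_force: 58.1
```

```bash
python3 - <<'E'
from h import *
p,phi,s=tool(); print(p,phi,s["joints"].round(3),s["wrist_force"],s["width"])
E
```

```text
[ 0.45034552 -0.08382619  0.00820191] 0.07472245405033759 [-0.25   0.602  2.197  0.     0.342  1.246] [-1.44795732  1.1096153  18.68867603] 0.03804471920270158
```

>>> {"method": "drive_tool", "body": {"increments": [{"tx": 0, "ty": 0, "tz": -0.4, "spin": 0, "grip": 34}, {"tx": 0, "ty": 0, "tz": -0.9, "spin": 0, "grip": 34}, {"tx": 0, "ty": 0, "tz": -1, "spin": 0, "grip": 34}, {"tx": 0, "ty": 0, "tz": -1, "spin": 0, "grip": 34}, {"tx": 0, "ty": 0, "tz": -1, "spin": 0, "grip": 34}, {"tx": 0, "ty": 0, "tz": -1, "spin": 0, "grip": 34}, {"tx": 0, "ty": 0, "tz": -1, "spin": -0.2, "grip": 34}, {"tx": 0.887, "ty": -0.793, "tz": 0, "spin": 0, "grip": 34}, {"tx": 0.887, "ty": -0.793, "tz": 0, "spin": 0, "grip": 34}, {"tx": 0.887, "ty": -0.793, "tz": 0, "spin": 0, "grip": 34}, {"tx": 0.887, "ty": -0.793, "tz": 0, "spin": 0, "grip": 34}, {"tx": 0.887, "ty": -0.793, "tz": 0, "spin": 0, "grip": 34}, {"tx": 0.887, "ty": -0.793, "tz": 0, "spin": 0, "grip": 34}, {"tx": 0.887, "ty": -0.793, "tz": 0, "spin": 0, "grip": 34}, {"tx": 0.887, "ty": -0.793, "tz": 0, "spin": 0, "grip": 34}, {"tx": 0.887, "ty": -0.793, "tz": 0, "spin": 0, "grip": 34}, {"tx": 0, "ty": 0, "tz": 0, "spin": 0, "grip": 34}, {"tx": 0, "ty": 0, "tz": 0, "spin": 0, "grip": 34}]}}

```text
clock: 42.35
ee_pos: [0.5954, 0.0732, 0.1334]
orientation: [0.999, 0.046, -0.0, 0.0]
wrist_force: [-0.5, -0.6, -0.1]
width: 0.0379
gripper_force: 61.1
```

>>> {"method": "drive_tool", "body": {"increments": [{"tx": 0, "ty": 0, "tz": 0.6, "spin": 0, "grip": 34}, {"tx": 0, "ty": 0, "tz": 0.8, "spin": 0, "grip": 34}, {"tx": 0, "ty": 0, "tz": 0.8, "spin": 0, "grip": 34}, {"tx": 0, "ty": 0, "tz": 0.3, "spin": 0, "grip": 34}, {"tx": 0, "ty": 0, "tz": 0.2, "spin": 0, "grip": 34}, {"tx": 0, "ty": 0, "tz": 0, "spin": 0, "grip": 34}, {"tx": 0, "ty": 0, "tz": 0, "spin": 0, "grip": 34}]}}

```text
clock: 43.05
ee_pos: [0.596, 0.073, 0.0797]
orientation: [0.999, 0.046, 0.0, -0.0]
wrist_force: [-0.4, 0.6, -0.4]
width: 0.0386
gripper_force: 61.1
```

```bash
python3 - <<'E'
from h import *
p,phi,s=tool(); print(p,phi,s["joints"].round(3),s["wrist_force"],s["width"])
E
```

```text
[0.59599887 0.07297484 0.07973184] 0.09200053565161974 [0.071 0.597 1.839 0.    0.705 1.55 ] [-0.37519408  0.58767159 -0.38973901] 0.038556140739042066
```

>>> {"method": "drive_tool", "body": {"increments": [{"tx": 0, "ty": 0, "tz": 0.14, "spin": 0, "grip": 34}, {"tx": 0, "ty": 0, "tz": 0, "spin": 0, "grip": 34}, {"tx": 0, "ty": 0, "tz": 0, "spin": 0, "grip": 34}, {"tx": 0, "ty": 0, "tz": 0, "spin": 0, "grip": 42}, {"tx": 0, "ty": 0, "tz": 0, "spin": 0, "grip": 48}, {"tx": 0, "ty": 0, "tz": 0, "spin": 0, "grip": 54}, {"tx": 0, "ty": 0, "tz": 0, "spin": 0, "grip": 54}, {"tx": 0, "ty": 0, "tz": -0.5, "spin": 0, "grip": 54}, {"tx": 0, "ty": 0, "tz": -1, "spin": 0, "grip": 54}, {"tx": 0, "ty": 0, "tz": -1, "spin": 0, "grip": 54}, {"tx": 0, "ty": 0, "tz": -1, "spin": 0, "grip": 60}, {"tx": -0.5, "ty": 0, "tz": -0.5, "spin": 0, "grip": 70}, {"tx": -0.5, "ty": 1, "tz": 0, "spin": 0, "grip": 70}, {"tx": -0.5, "ty": 1, "tz": 0, "spin": 0, "grip": 70}, {"tx": -0.5, "ty": 1, "tz": 0, "spin": 0, "grip": 70}, {"tx": -0.5, "ty": 1, "tz": 0, "spin": 0, "grip": 70}, {"tx": -0.5, "ty": 1, "tz": 0, "spin": 0, "grip": 70}, {"tx": -0.5, "ty": 1, "tz": 0, "spin": 0, "grip": 70}, {"tx": 0, "ty": 0, "tz": 0, "spin": 0, "grip": 70}]}}

```text
clock: 44.95
ee_pos: [0.5353, -0.0546, 0.1565]
orientation: [0.999, 0.045, -0.001, 0.0]
wrist_force: [0.5, 1.3, 0.3]
width: 0.0701
gripper_force: 0.0
```

```bash
python3 cv.py|grep -v -e green -e orange ; python3 chk.py
```

```text
[ 0.5353 -0.0546  0.1565] 0.0905 [0.5 1.3 0.3]
top blue old (array([ 0.4551, -0.0852]), 106) new None
top red old (array([ 0.4368, -0.3696]), 123) new (array([ 0.4368, -0.3696]), 122)
side blue old (array([ 0.4519, -0.0855]), 54) new None
side red old (array([ 0.4322, -0.3713]), 39) new (array([ 0.4327, -0.3706]), 39)
side board xy mm [ 33. -28.] size [61.7 56.3] ang 2.0 px [306. 218.] 319
side board xy mm [33.8 36.9] size [53.9 60.3] ang 89.7 px [296. 236.] 318
side board xy mm [ 32.2 112.7] size [56.3 46.1] ang 9.3 px [287. 257.] 289
top board xy mm [ 35.1 -34.2] size [61.2 41.2] ang 0.8 px [305. 188.] 317
top board xy mm [35.7 35.1] size [42.  60.8] ang 88.7 px [281. 190.] 312
top board xy mm [ 35.4 102.4] size [38.2 57.1] ang 86.1 px [257. 193.] 272
```

All three are seated at board x≈35 mm. Red is last.

>>> {"method": "drive_tool", "body": {"increments": [{"tx": 0, "ty": 0, "tz": 0, "spin": -0.835, "grip": 70}, {"tx": 0, "ty": 0, "tz": 0, "spin": -0.835, "grip": 70}, {"tx": 0, "ty": 0, "tz": 0, "spin": -0.835, "grip": 70}, {"tx": -0.689, "ty": 0.956, "tz": 0, "spin": 0, "grip": 70}, {"tx": -0.689, "ty": 0.956, "tz": 0, "spin": 0, "grip": 70}, {"tx": -0.689, "ty": 0.956, "tz": 0, "spin": 0, "grip": 70}, {"tx": -0.689, "ty": 0.956, "tz": 0, "spin": 0, "grip": 70}, {"tx": -0.689, "ty": 0.956, "tz": 0, "spin": 0, "grip": 70}, {"tx": -0.689, "ty": 0.956, "tz": 0, "spin": 0, "grip": 70}, {"tx": -0.689, "ty": 0.956, "tz": 0, "spin": 0, "grip": 70}, {"tx": -0.689, "ty": 0.956, "tz": 0, "spin": 0, "grip": 70}, {"tx": -0.689, "ty": 0.956, "tz": 0, "spin": 0, "grip": 70}, {"tx": -0.689, "ty": 0.956, "tz": 0, "spin": 0, "grip": 70}, {"tx": -0.689, "ty": 0.956, "tz": 0, "spin": 0, "grip": 70}, {"tx": -0.689, "ty": 0.956, "tz": 0, "spin": 0, "grip": 70}, {"tx": -0.689, "ty": 0.956, "tz": 0, "spin": 0, "grip": 70}, {"tx": -0.689, "ty": 0.956, "tz": 0, "spin": 0, "grip": 70}, {"tx": 0, "ty": 0, "tz": 0.5, "spin": 0, "grip": 70}, {"tx": 0, "ty": 0, "tz": 1, "spin": 0, "grip": 70}, {"tx": 0, "ty": 0, "tz": 1, "spin": 0, "grip": 70}]}}

```text
clock: 47.05
ee_pos: [0.4358, -0.3658, 0.1058]
orientation: [0.988, 0.155, 0.0, 0.0]
wrist_force: [0.3, 0.1, 0.7]
width: 0.0701
gripper_force: 0.0
```

>>> {"method": "drive_tool", "body": {"increments": [{"tx": 0, "ty": 0, "tz": 1, "spin": 0, "grip": 70}, {"tx": 0, "ty": 0, "tz": 1, "spin": 0, "grip": 70}, {"tx": 0, "ty": 0, "tz": 0.7, "spin": 0, "grip": 70}, {"tx": 0, "ty": 0, "tz": 0, "spin": 0, "grip": 70}, {"tx": 0, "ty": 0, "tz": 0, "spin": 0, "grip": 70}]}}

```text
clock: 47.55
ee_pos: [0.4356, -0.3663, 0.0526]
orientation: [0.988, 0.155, -0.0, -0.0]
wrist_force: [-0.0, -0.2, -0.8]
width: 0.07
gripper_force: 0.0
```

```bash
python3 - <<'E'
from h import *
p,phi,s=tool(); print(p,phi,s["joints"].round(3),s["wrist_force"])
E
python3 cv.py|grep red; python3 chk.py
```

```text
[ 0.43555688 -0.36626229  0.05260151] 0.3112713817700479 [-0.752  0.607  1.925  0.     0.609  0.507] [-0.04996844 -0.17180553 -0.81258489]
top red old (array([ 0.4368, -0.3696]), 123) new None
side red old (array([ 0.4322, -0.3713]), 39) new (array([ 0.4241, -0.371 ]), 24)
side board xy mm [33.6  4.2] size [119.4  61.8] ang 89.7 px [301. 226.] 660
side board xy mm [ 32.4 112.5] size [55.7 46.2] ang 8.6 px [287. 257.] 288
top board xy mm [ 34.9 -34.2] size [61.5 41.2] ang 0.8 px [305. 188.] 317
top board xy mm [35.8 35.8] size [42.1 59.7] ang 83.8 px [281. 190.] 310
top board xy mm [ 35.4 102.4] size [38.2 57.1] ang 86.1 px [257. 193.] 272
```

>>> {"method": "drive_tool", "body": {"increments": [{"tx": -0.13, "ty": 0, "tz": 1, "spin": 0, "grip": 70}, {"tx": 0, "ty": 0, "tz": 0.8, "spin": 0, "grip": 65}, {"tx": 0, "ty": 0, "tz": 0.35, "spin": 0, "grip": 60}, {"tx": 0, "ty": 0, "tz": 0.1, "spin": 0, "grip": 54}, {"tx": 0, "ty": 0, "tz": 0, "spin": 0, "grip": 50}, {"tx": 0, "ty": 0, "tz": 0, "spin": 0, "grip": 46}, {"tx": 0, "ty": 0, "tz": 0, "spin": 0, "grip": 42}, {"tx": 0, "ty": 0, "tz": 0, "spin": 0, "grip": 36}, {"tx": 0, "ty": 0, "tz": 0, "spin": 0, "grip": 34}, {"tx": 0, "ty": 0, "tz": 0, "spin": 0, "grip": 34}, {"tx": 0, "ty": 0, "tz": 0, "spin": 0, "grip": 34}]}}

```text
clock: 48.75
ee_pos: [0.4332, -0.3678, 0.0085]
orientation: [0.988, 0.155, 0.0, 0.0]
wrist_force: [-2.5, 1.9, 13.8]
width: 0.0378
gripper_force: 58.9
```

```bash
python3 - <<'E'
from h import *
p,phi,s=tool(); print(p,phi,s["joints"].round(3),s["wrist_force"],s["width"])
E
```

```text
[ 0.43318921 -0.36783087  0.00852974] 0.31076158658795633 [-0.757  0.678  1.944  0.     0.518  0.503] [-2.46402151  1.93183759 13.80795029] 0.03781301810665248
```

>>> {"method": "drive_tool", "body": {"increments": [{"tx": 0, "ty": 0, "tz": -0.4, "spin": 0, "grip": 34}, {"tx": 0, "ty": 0, "tz": -0.9, "spin": 0, "grip": 34}, {"tx": 0, "ty": 0, "tz": -1, "spin": 0, "grip": 34}, {"tx": 0, "ty": 0, "tz": -1, "spin": 0, "grip": 34}, {"tx": 0, "ty": 0, "tz": -1, "spin": 0.837, "grip": 34}, {"tx": 0, "ty": 0, "tz": -1, "spin": 0.837, "grip": 34}, {"tx": 0, "ty": 0, "tz": -1, "spin": 0.837, "grip": 34}, {"tx": 0, "ty": 0, "tz": 0, "spin": 0, "grip": 34}]}}

```text
clock: 49.55
ee_pos: [0.4339, -0.3685, 0.1364]
orientation: [0.999, 0.045, 0.001, 0.002]
wrist_force: [1.2, -0.1, -1.0]
width: 0.0378
gripper_force: 60.9
```

>>> {"method": "drive_tool", "body": {"increments": [{"tx": 0.563, "ty": -0.983, "tz": 0, "spin": 0, "grip": 34}, {"tx": 0.563, "ty": -0.983, "tz": 0, "spin": 0, "grip": 34}, {"tx": 0.563, "ty": -0.983, "tz": 0, "spin": 0, "grip": 34}, {"tx": 0.563, "ty": -0.983, "tz": 0, "spin": 0, "grip": 34}, {"tx": 0.563, "ty": -0.983, "tz": 0, "spin": 0, "grip": 34}, {"tx": 0.563, "ty": -0.983, "tz": 0, "spin": 0, "grip": 34}, {"tx": 0.563, "ty": -0.983, "tz": 0, "spin": 0, "grip": 34}, {"tx": 0.563, "ty": -0.983, "tz": 0, "spin": 0, "grip": 34}, {"tx": 0.563, "ty": -0.983, "tz": 0, "spin": 0, "grip": 34}, {"tx": 0.563, "ty": -0.983, "tz": 0, "spin": 0, "grip": 34}, {"tx": 0.563, "ty": -0.983, "tz": 0, "spin": 0, "grip": 34}, {"tx": 0.563, "ty": -0.983, "tz": 0, "spin": 0, "grip": 34}, {"tx": 0.563, "ty": -0.983, "tz": 0, "spin": 0, "grip": 34}, {"tx": 0.563, "ty": -0.983, "tz": 0, "spin": 0, "grip": 34}, {"tx": 0.563, "ty": -0.983, "tz": 0, "spin": 0, "grip": 34}, {"tx": 0.563, "ty": -0.983, "tz": 0, "spin": 0, "grip": 34}, {"tx": 0.563, "ty": -0.983, "tz": 0, "spin": 0, "grip": 34}, {"tx": 0.563, "ty": -0.983, "tz": 0, "spin": 0, "grip": 34}, {"tx": 0, "ty": 0, "tz": 0, "spin": 0, "grip": 34}, {"tx": 0, "ty": 0, "tz": 0, "spin": 0, "grip": 34}]}}

```text
clock: 51.55
ee_pos: [0.6018, 0.0037, 0.133]
orientation: [0.999, 0.047, -0.0, 0.0]
wrist_force: [0.3, -0.1, -1.3]
width: 0.0376
gripper_force: 60.9
```

>>> {"method": "drive_tool", "body": {"increments": [{"tx": 0, "ty": 0, "tz": 0.6, "spin": 0, "grip": 34}, {"tx": 0, "ty": 0, "tz": 0.8, "spin": 0, "grip": 34}, {"tx": 0, "ty": 0, "tz": 0.8, "spin": 0, "grip": 34}, {"tx": 0, "ty": 0, "tz": 0.3, "spin": 0, "grip": 34}, {"tx": 0, "ty": 0, "tz": 0.2, "spin": 0, "grip": 34}, {"tx": 0, "ty": 0, "tz": 0, "spin": 0, "grip": 34}, {"tx": 0, "ty": 0, "tz": 0, "spin": 0, "grip": 34}]}}

```text
clock: 52.25
ee_pos: [0.6025, 0.0033, 0.0799]
orientation: [0.999, 0.046, 0.0, 0.0]
wrist_force: [-0.0, -0.8, -0.3]
width: 0.0381
gripper_force: 60.9
```

```bash
python3 - <<'E'
from h import *
p,phi,s=tool(); print(p,phi,s["joints"].round(3),s["wrist_force"],s["width"])
E
```

```text
[0.60251344 0.00325332 0.07988247] 0.09152099078658814 [-0.045  0.599  1.834 -0.     0.708  1.434] [-0.0336758  -0.76589187 -0.32365429] 0.03811320908039788
```

Release and back off well away, so both cameras can see.

>>> {"method": "drive_tool", "body": {"increments": [{"tx": 0, "ty": 0, "tz": 0.14, "spin": 0, "grip": 34}, {"tx": 0, "ty": 0, "tz": 0, "spin": 0, "grip": 34}, {"tx": 0, "ty": 0, "tz": 0, "spin": 0, "grip": 34}, {"tx": 0, "ty": 0, "tz": 0, "spin": 0, "grip": 42}, {"tx": 0, "ty": 0, "tz": 0, "spin": 0, "grip": 48}, {"tx": 0, "ty": 0, "tz": 0, "spin": 0, "grip": 54}, {"tx": 0, "ty": 0, "tz": 0, "spin": 0, "grip": 54}, {"tx": 0, "ty": 0, "tz": -0.5, "spin": 0, "grip": 54}, {"tx": 0, "ty": 0, "tz": -1, "spin": 0, "grip": 54}, {"tx": 0, "ty": 0, "tz": -1, "spin": 0, "grip": 54}, {"tx": 0, "ty": 0, "tz": -1, "spin": 0, "grip": 60}, {"tx": -0.5, "ty": 0, "tz": -0.5, "spin": 0, "grip": 60}, {"tx": -0.5, "ty": 1, "tz": 0, "spin": 0, "grip": 60}, {"tx": -0.5, "ty": 1, "tz": 0, "spin": 0, "grip": 60}, {"tx": -0.5, "ty": 1, "tz": 0, "spin": 0, "grip": 60}, {"tx": -0.5, "ty": 1, "tz": 0, "spin": 0, "grip": 60}, {"tx": -0.5, "ty": 1, "tz": 0, "spin": 0, "grip": 60}, {"tx": -0.5, "ty": 1, "tz": 0, "spin": 0, "grip": 60}, {"tx": 0, "ty": 1, "tz": 0, "spin": 0, "grip": 60}, {"tx": 0, "ty": 1, "tz": 0, "spin": 0, "grip": 60}]}}

```text
clock: 54.25
ee_pos: [0.546, -0.1629, 0.1569]
orientation: [0.999, 0.046, -0.0, -0.0]
wrist_force: [-0.2, -0.3, -0.2]
width: 0.0599
gripper_force: 0.0
```

>>> {"method": "drive_tool", "body": {"increments": [{"tx": 0, "ty": 1, "tz": -0.5, "spin": 0, "grip": 60}, {"tx": 0, "ty": 1, "tz": 0, "spin": 0, "grip": 60}, {"tx": 0, "ty": 1, "tz": 0, "spin": 0, "grip": 60}, {"tx": 0, "ty": 1, "tz": 0, "spin": 0, "grip": 60}, {"tx": 0, "ty": 1, "tz": 0, "spin": 0, "grip": 60}, {"tx": 0, "ty": 0, "tz": 0, "spin": 0, "grip": 60}, {"tx": 0, "ty": 0, "tz": 0, "spin": 0, "grip": 60}]}}

```text
clock: 54.95
ee_pos: [0.556, -0.2624, 0.1663]
orientation: [0.999, 0.045, -0.0, -0.0]
wrist_force: [0.4, 0.7, -0.5]
width: 0.0597
gripper_force: 0.0
```

```bash
python3 cv.py|head -1; python3 chk.py; python3 - <<'E'
from h import *
import glob,os
g=lambda n:cv2.imread(max(glob.glob(f"pics/{n}_*.png"),key=os.path.getmtime))
cv2.imwrite("pics/b10.png",np.hstack([cv2.resize(g("top")[90:290,220:370],None,fx=2.6,fy=2.6,interpolation=cv2.INTER_CUBIC),cv2.resize(g("side")[130:330,220:370],None,fx=2.6,fy=2.6,interpolation=cv2.INTER_CUBIC)]))
E
```

```text
[ 0.556  -0.2624  0.1663] 0.0906 [ 0.4  0.7 -0.5]
side board xy mm [ 31.3 -97.9] size [49.1 59.9] ang 89.5 px [316. 201.] 257
side board xy mm [31.4  8.3] size [111.6  64.3] ang 89.2 px [301. 228.] 668
side board xy mm [ 32.5 112.1] size [55.7 45.3] ang 8.6 px [287. 257.] 282
top board xy mm [  34.2 -105. ] size [61.1 38.4] ang 1.0 px [330. 186.] 289
top board xy mm [ 31.8 -26.3] size [62.9 41.5] ang 4.5 px [303. 189.] 323
top board xy mm [35.8 35.8] size [42.1 59.7] ang 83.8 px [281. 190.] 310
top board xy mm [ 35.9 102.3] size [38.1 57.1] ang 85.8 px [257. 193.] 262
```

View pics/b10.png

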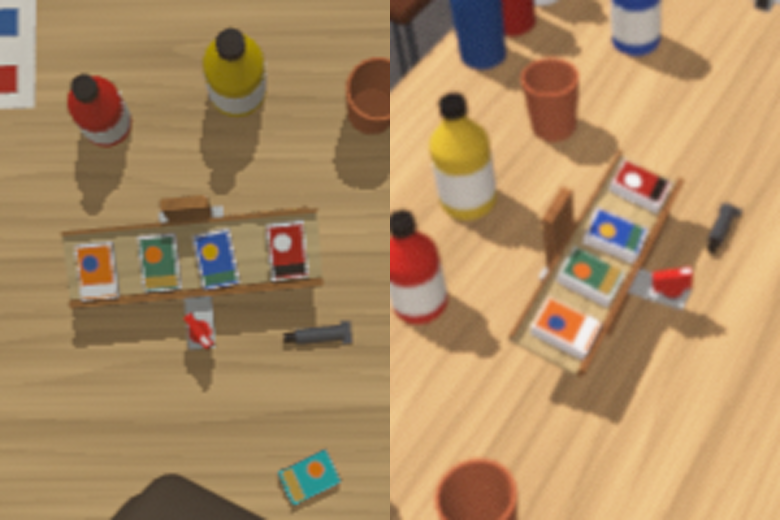

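The last picture shows all four canvases flat on the board against the ledge: orange (96,270), green (158,262), blue (216,258) and red (287,250). Blue was nudged about 8 mm and turned 4.5°, well inside the limits. Cups and bottles are upright, the decoys are untouched, and the arm is clear.

```bash
python3 -c "
from rig import robot
print(robot.job_done())"
```

```text
the job is handed in; nothing more can be done
None
```

The job is handed in, with no verdict returned: the carriage is home against the stop, the knob is tight at about 2.6 rad, and all four canvases lie flat against the ledge, with no cup or bottle knocked over.

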